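Put the thread away, shut the stock drawer and lock it with the bodkin

ROBOT

A 6-joint arm with a two-finger parallel gripper is mounted at the origin on the work surface. World frame = base frame: x ahead of the robot, y to its left, z up, the work surface at z = 0. Lengths are in m, angles in degrees, forces in N, time in s.
With the tool pointing down it reaches from about 0.275 to 0.825 m from the base axis. Payload 5.2 kg.
Tool frame: the origin (TCP) lies on the centre line of the jaws, within the pads' length; the fingertips stand robot.tcp_to_tips ahead of it and the grasp point (between the pads) lies 6 mm ahead of it (robot.tcp_to_tips is the distance from the TCP to the fingertips, in m); z points along the fingers, y is the line along which they close (so a half turn about z gives the same grasp; the last joint's range is limited). The gripper opens to 93 mm and grips with 3 to 60 N. Pads are 15 mm wide; open, the fingers measure 128 mm over their backs; the gripper's body (75 mm by 188 mm) begins 65 mm behind the grasp point.
Start: joints at [-81.463, 14.817, 87.949, -0, 77.235, -11.62], TCP at [0.19, -0.516, 0.244] pointing down, gripper open.
Joint ranges: [-179.93, 179.93], [-52.35, 119.4], [10.71, 147.94], [-69.91, 249.91], [12.55, 155.21], [-178.61, 178.61]. Speed limits (degrees/s): [147.25, 147.25, 180, 180, 180, 180].

INTERFACE

Orientations are given as a 3x3 rotation matrix whose columns are the frame's x, y, z axes.
In Python, from plant import robot gives the robot as it stands. The module is installed in compiled form; this text tells all that it offers.
- The arm moves only by the shell command python3 -m handwheel 'ROWS' [FORCE]. ROWS is JSON, a list of rows, each an object of numbers: "gripper": the closure, from 0 (fully open) to 1 (shut); "x", "y", "z": the shift along the tool's x, y, z in cm; "turn": the turn about the tool's z in degrees. A call has 1 to 12 rows; each row is the pose to reach, as a shift and turn from the pose commanded when the call began, along the tool's axes at that moment; what a row does not reach only later rows make up. A row lasts 1/10 s, in which the tool goes at most 50 mm and 8.59 degrees, less where a joint would pass 70% of its speed; a pose out of reach is approached as far as the arm can. A call with a gripper value outside its range is refused whole. The fingers move at their own pace and stop on an object; FORCE is the grip in N (left out, the last holds). Time passes only in rows, so rows that repeat a pose let the fingers close. It gives the time, the measured TCP pose, the force, the opening and the grip force at its end, in the units of the state.
- robot.read_state(): the state, without advancing time (a new reading comes with each control period).
- robot.capture(name): name is "scene" or "top"; returns (picture, depth): 480x640x3 uint8, red, green, blue; 480x640 float32, m along the optical axis (not along the pixel's ray), 0 where there is no reading.
- robot.camera_info(name): a dict with "vertical_fov" (degrees; the focal length in pixels is half the picture's height over the tangent of half this angle, whatever the lens; pixels are square), "cx", "cy" (the principal point, pixels), "position" and "orientation" of the camera in the world. Camera axes: x right, y up, looking along -z (the intrinsics and any distortion apply to the point x, -y, -z); pixel columns grow to the right and rows downward; lengths in m; the calibration is good to about 2 mm. A picture is of the moment at which its call begins. camera_info takes no time and is no camera call.
- robot.finish_job(): hands the job in; it is judged then, once.
The state is a dict: "t": time; "q": joint angles; "joint_velocities": joint speeds; "effort": joint torques, N m; "ee_pos": TCP position; "eef_rot": TCP orientation; "wrist_force": force on the tool from outside, world axes, zero at the start; "ft_torque": the same for the moment, N m; "grip_width": finger opening in m; "grasp_force": force on a finger pad.
Only numpy, scipy, OpenCV 4.12 (cv2) and the standard library are available. Lean on these libraries where they do the work, as an engineer would, in place of code of your own. Each camera call takes 0.05 s, during which the arm holds its last target. There are 200 camera calls.

TASK

Put every spool of dark thread that stands on the bench (the straight ones with wooden ends, not the tapering cone) into the open stock drawer, then push the drawer fully home until it seats at its catch. Then take the bodkin from its wooden block, press the recessed lock button on top of the drawer unit all the way down with its tip, and put the bodkin back in its block as it stood. Leave the drawer shut, and do not push away or knock over the cone, the jar or the tea glass.

Things in the scene. Friction and masses are not known exactly. Their poses are not given: they have to be found in the camera images.
- spool1: wooden-ended spool of dark thread, a plain cylinder 50 mm in diameter and 64 mm tall, 0.1 to 0.2 kg, standing on the bench at the start; origin at the centre of one end (the underside as it starts), z along its axis through the spool to the other end. None if absent from this run
- spool2: wooden-ended spool of dark thread, a plain cylinder 50 mm in diameter and 64 mm tall, 0.1 to 0.2 kg, standing on the bench at the start; origin at the centre of one end (the underside as it starts), z along its axis through the spool to the other end. None if absent from this run
- spool3: wooden-ended spool of dark thread, a plain cylinder 50 mm in diameter and 64 mm tall, 0.1 to 0.2 kg, standing on the bench at the start; origin at the centre of one end (the underside as it starts), z along its axis through the spool to the other end. None if absent from this run
- spool4: wooden-ended spool of dark thread, a plain cylinder 50 mm in diameter and 64 mm tall, 0.1 to 0.2 kg, standing on the bench at the start; origin at the centre of one end (the underside as it starts), z along its axis through the spool to the other end. None if absent from this run
- spool5: wooden-ended spool of dark thread, a plain cylinder 50 mm in diameter and 64 mm tall, 0.1 to 0.2 kg, standing on the bench at the start; origin at the centre of one end (the underside as it starts), z along its axis through the spool to the other end. None if absent from this run
- drawer (a joint): how far the drawer stands out, in m: 0 fully home, 0.15 fully out. It slides with about 1.5 N of friction; a spring catch resists with a few newtons more from 13 to 6 mm out, then pulls it in over the last few mm and holds it. Below 0.003 it is home
- drawer_floor (a point): centre of the drawer's inner floor, 16 mm above the bench; x points into the unit (it opens to -x), y left, z up. Inside: x +-72, y +-110 mm. Side and rear walls 30 mm high, 6 thick; the front panel rises 74 mm above the floor. Drawn out by q, only the first q behind the panel is open from above, the rest is under the unit's top. The opening is 76 mm high: one layer of spools
- drawer_front (a point): middle of the outer face of the drawer's wooden front panel (260 mm wide, from 6 to 90 mm above the bench), 48 mm above the bench; x points into the unit. A steel lip 110 mm long, 8 mm thick, runs along the panel 34 mm above this point and stands 14 mm out from it
- unit: grey fixed drawer unit, 190 mm deep, 260 mm wide, 104 mm high; origin on the bench below the middle of its front face, x points to its back, y to its left
- lock_mouth (a point): centre of the mouth of the button's well, on the top face of the black lock housing (60 x 60 x 30 mm, on the unit's top, so 134 mm above the bench). The well is 14 mm in diameter, straight down; the button's top lies 12 mm below the mouth
- lockbutton (a joint): how far the lock button (11 mm in diameter) is pressed, m: 0 out, 0.005 fully down. The spring takes 1.2 N to start and 4 N at the bottom; above 0.004 it counts as pressed
- bodkin: blunt bodkin, 131 mm, 60 g: steel shank 7 mm in diameter, 55 long; brass collar 32 mm in diameter, 6 thick; round wooden handle 26 mm in diameter, 70 long, to be gripped from above. Origin at the centre of the collar's underside, z towards the handle: tip at z = -55 mm, handle +6 to +76. It starts upright in the block, collar on its top, origin 70 mm above the bench
- block: fixed dark wooden block, 70 x 70 x 70 mm, with a vertical hole 17 mm in diameter, 62 mm deep, in the middle of its top; origin at the centre of its underside, z up. The bodkin is back in place when its collar rests on the block's top
- cone: tapering cone of dark thread, 66 mm in diameter at the foot, 160 mm tall, standing; stays where it is. Origin at the centre of its foot
- jar: brown glass jar, 60 mm in diameter, 85 mm tall, standing; stays where it is. Origin at the centre of its underside
- teaglass: small tea glass, 60 mm in diameter, 85 mm tall, standing to the right of the drawer unit; stays where it is. Origin at the centre of its underside
Mind the look-alikes: they are no part of the job. What is shaped like the spool2 but pink or turquoise is not meant.

How it is judged:
By the outcome, as a careful person would: the job done as asked, in the order asked, and still so for the second after the job is handed in, with the robot touching nothing.
Of spool1, spool2, spool3, spool4, spool5 only 4 to 5 are there at a start; the rules pass over those that are not, and their reading is None.
At some moment in a run one of spool1, spool2, spool3, spool4, spool5 may be knocked a few centimetres aside while the robot is not near it.
It also fails if it takes over 208 s, if anything falls off the work surface, if the arm or the gripper's body presses on something with over 40 N, if the wrist force passes 120 N, or if a joint passes its speed limit or range.

## Working session

There is one attempt and no reset: what is moved stays moved. The work goes in short steps, Python scripts to look and compute and a shell command to move; the robot and the scene stay as the last step left them, time stands still between calls to the robot, and variables do not carry over. Pictures are saved under pics/ and viewed, at most 14 in all, crops included, and the job is handed in when it is done.

```bash
mkdir -p pics && python3 - <<'E'
from plant import robot
import cv2, numpy as np
for n in("scene","top"):
    im,d=robot.capture(n); cv2.imwrite(f"pics/{n}0.png",im[:,:,::-1]); np.savez(f"{n}0.npz",im=im,d=d)
    print(n,robot.camera_info(n),(d>0).mean())
s=robot.read_state();print(s,robot.tcp_to_tips)
E
```

```text
scene {'vertical_fov': 55.33092466740251, 'cx': 318.9540758524471, 'cy': 244.63299701351758, 'position': array([1.36776666, 0.05168401, 0.71308807]), 'orientation': array([[-0.11033649, -0.57516247,  0.810564  ],
       [ 0.99381062, -0.07442783,  0.08246787],
       [ 0.01289609,  0.81464632,  0.57981468]])} 0.996005859375
top {'vertical_fov': 55.33327851715471, 'cx': 314.2799657288996, 'cy': 238.28374220014814, 'position': array([ 0.46098705, -0.0426091 ,  1.16532487]), 'orientation': array([[ 0.01592203,  0.99665719, -0.0801307 ],
       [-0.99980813,  0.01678429,  0.0100986 ],
       [ 0.01140978,  0.07995453,  0.99673321]])} 0.996025390625
{'t': 0.1, 'q': array([-8.14618459e+01,  1.48545071e+01,  8.80025938e+01,  6.25162193e-04,
        7.72348914e+01, -1.16194635e+01]), 'joint_velocities': array([-0.00236428, -0.20954354, -0.17709726, -0.02945879, -0.05999177,
        0.09082688]), 'effort': array([ 1.46804461e-03, -4.38208973e+01, -2.84643441e+01,  7.20776687e-02,
        3.63027735e-02, -5.80752999e-05]), 'ee_pos': array([ 0.18949281, -0.51586253,  0.24292173]), 'eef_rot': array([[ 9.38749059e-01,  3.44601440e-01, -2.27851906e-04],
       [ 3.44601354e-01, -9.38747773e-01,  1.58935370e-03],
       [ 3.33798105e-04, -1.57052236e-03, -9.99998711e-01]]), 'wrist_force': array([-0.11382515,  0.19933437, -0.25897843]), 'ft_torque': array([ 0.04724125, -0.02460908,  0.03814179]), 'grasp_force': 0.0, 'grip_width': 0.0929720626861372} 0.025
```

View pics/scene0.png

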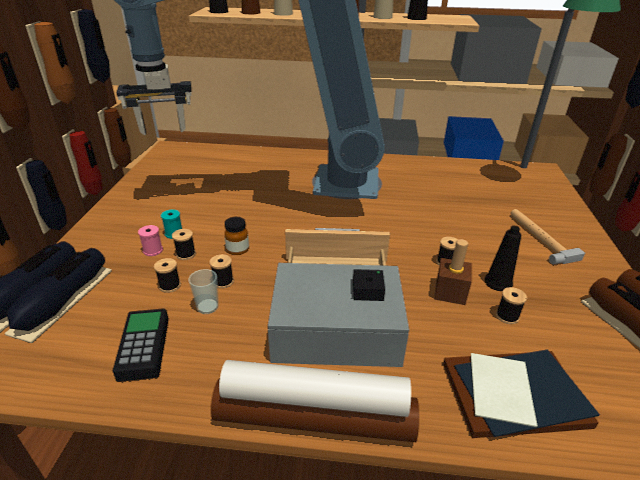

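View pics/top0.png

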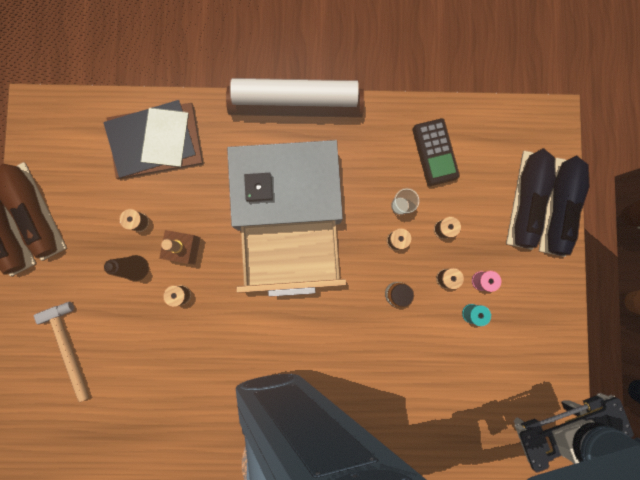

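The top view shows five dark spools at (401,239), (450,228), (453,279), (133,219) and (176,296). The cone is at about (128,268), the jar (401,295), the glass (405,202) and the block (180,248). The unit is in the middle with its drawer opening towards the robot and the lock at (259,187). The pink spool (489,281) and the turquoise one (480,316) are decoys.

```bash
cat > h.py <<'E'
import numpy as np, cv2
from plant import robot
def cloud(n,d):
    c=robot.camera_info(n); f=240/np.tan(np.radians(c["vertical_fov"]/2))
    v,u=np.mgrid[:480,:640]
    P=np.stack([(u-c["cx"])/f*d,-(v-c["cy"])/f*d,-d],-1)
    return P@np.array(c["orientation"]).T+c["position"]
def ray(n,u,v,z):
    c=robot.camera_info(n); f=240/np.tan(np.radians(c["vertical_fov"]/2))
    r=np.array(c["orientation"])@np.array([(u-c["cx"])/f,-(v-c["cy"])/f,-1]); p=np.array(c["position"])
    return (p+r*(z-p[2])/r[2])
def spools(im,d):
    W=cloud("top",d); z=W[...,2]
    m=((z>.054)&(z<.074)).astype(np.uint8)
    m=cv2.morphologyEx(m,cv2.MORPH_OPEN,np.ones((3,3)))
    n,l,s,c=cv2.connectedComponentsWithStats(m)
    out=[]
    for i in range(1,n):
        if s[i,4]>60:
            k=l==i; P=W[k]; (u,v),r=cv2.minEnclosingCircle(np.argwhere(k)[:,::-1].astype(np.float32))
            out.append((c[i].round(1),s[i,4],ray("top",*c[i],.064).round(4),P[:,2].mean().round(4),round(float(r),1),im[k].mean(0).round()))
    return out
E
python3 - <<'E'
from h import *
D=np.load("top0.npz")
for o in spools(D["im"],D["d"]): print(*o)
W=cloud("top",D["d"]); z=W[...,2]
print("table z",[W[v,u].round(4) for v,u in((400,150),(60+50,400),(330,330),(350,550))])
for name,lo,hi,box in(("unit",.095,.112,(215,130,350,235)),("lock",.124,.142,(235,165,285,210)),("panel",.08,.1,(225,270,355,300)),("handle",.12,.16,(150,220,205,270)),("blocktop",.06,.08,(150,220,205,270)),("cone",.02,.17,(95,250,150,285)),("jar",.07,.1,(380,275,420,312)),("glass",.02,.1,(388,185,422,217)),("floor",.005,.03,(235,215,350,290))):
    x0,y0,x1,y1=box; m=np.zeros(z.shape,bool); m[y0:y1,x0:x1]=True; m&=(z>lo)&(z<hi)
    if m.sum()<5: print(name,m.sum());continue
    P=W[m]; r=cv2.minAreaRect((P[:,:2]*1000).astype(np.float32))
    print(name,m.sum(),P.mean(0).round(4),P.min(0).round(3),P.max(0).round(3),np.round(r[0],1),np.round(r[1],1),round(r[2],1))
E
```

```text
[251.5 104. ] 344 [0.8792 0.1064 0.064 ] 0.061 34.2 [95. 71. 57.]
[357.8 102.1] 170 [ 0.8894 -0.1561  0.064 ] 0.0635 13.5 [98. 68. 52.]
[308.6 107.5] 117 [ 0.8732 -0.0345  0.064 ] 0.0594 14.6 [81. 63. 54.]
[536.9 199.4] 1822 [ 0.6541 -0.5962  0.064 ] 0.066 48.0 [54. 44. 43.]
[570.1 207.4] 1805 [ 0.6356 -0.6774  0.064 ] 0.0659 47.9 [45. 39. 40.]
[ 24. 213.] 1740 [0.5988 0.6459 0.064 ] 0.0661 48.2 [82. 52. 37.]
[130.  219.1] 341 [0.5884 0.3911 0.064 ] 0.0636 10.5 [211. 167. 119.]
[450.1 226.7] 337 [ 0.5833 -0.3828  0.064 ] 0.0636 10.4 [212. 167. 119.]
[400.5 238.4] 324 [ 0.5529 -0.2623  0.064 ] 0.0638 10.1 [215. 171. 122.]
[  6.2 254.1] 488 [0.4992 0.6815 0.064 ] 0.0632 20.6 [84. 53. 36.]
[179.4 247. ] 636 [0.523  0.2698 0.064 ] 0.0689 20.4 [118.  77.  52.]
[452.7 278.4] 335 [ 0.4585 -0.3883  0.064 ] 0.0634 10.5 [213. 168. 120.]
[490.3 281.1] 343 [ 0.4534 -0.4789  0.064 ] 0.0634 10.6 [225. 136. 157.]
[173.8 295.8] 352 [0.4065 0.2785 0.064 ] 0.0637 10.7 [213. 169. 120.]
[480.2 315.4] 341 [ 0.3712 -0.4535  0.064 ] 0.0638 10.9 [ 69. 163. 154.]
table z [array([ 1.465e-01,  3.456e-01, -2.00
[... 406 characters left out ...]
.453 0.125 0.095] [428.8  -1.6] [ 28.  253.8] 4.8
handle 133 [0.5234 0.2726 0.1418] [0.511 0.262 0.12 ] [0.536 0.287 0.15 ] [523.9 274.4] [23.7 24.1] 32.3
blocktop 701 [0.5228 0.2709 0.0697] [0.485 0.236 0.06 ] [0.563 0.316 0.079] [524.  276.1] [71.4 70.1] 81.2
cone 732 [0.4719 0.3827 0.0979] [0.444 0.367 0.02 ] [0.501 0.412 0.163] [474.1 389.2] [55.3 46.2] 23.2
jar 417 [ 0.4179 -0.262   0.0841] [ 0.392 -0.288  0.072] [ 0.443 -0.236  0.091] [ 417.7 -262.1] [51.6 51.8] 3.1
glass 376 [ 0.6457 -0.2771  0.0612] [ 0.614 -0.303  0.02 ] [ 0.67  -0.244  0.09 ] [ 642.2 -273.4] [59.  56.6] 89.1
floor 5146 [0.5149 0.0057 0.0158] [ 0.432 -0.141  0.005] [0.602 0.14  0.03 ] [513.9  -1.7] [169.8 280.6] 1.5
```

```bash
python3 - <<'E'
import cv2
a=cv2.imread("pics/top0.png")
cv2.imwrite("pics/c0.png",cv2.resize(a[130:310,90:355],None,fx=3,fy=3,interpolation=cv2.INTER_CUBIC))
E
```

```text
(no output)
```

View pics/c0.png

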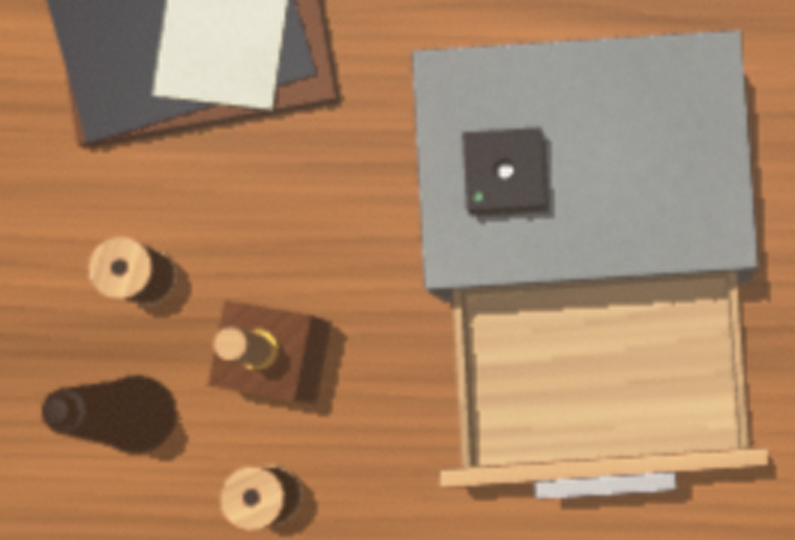

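The crop shows the lock well at crop (505,171), which is about pixel (258.3,187), and the bodkin handle top at crop (230,343). The drawer is empty and nearly fully out. Next: refine the drawer, lock and bodkin positions, and write a move planner that works out the numbers.

```bash
cat >> h.py <<'E'
TH=np.radians(4.7); EX=np.array([np.cos(TH),np.sin(TH)]); EY=np.array([-EX[1],EX[0]]); F=np.array([.5818,.0115])
def loc(P): P=np.asarray(P)[...,:2]-F; return np.stack([P@EX,P@EY],-1)
def wor(x,y): return F+x*EX+y*EY
def plan(*calls,start=None):
    """calls: lists of (x,y,z,yaw_deg of tool y); prints shift in tool axes of the call's start; yaw None=keep"""
    s=robot.read_state(); p=s["ee_pos"].copy(); R=s["eef_rot"]; yaw=np.degrees(np.arctan2(R[1,1],R[0,1]))
    if start is not None: p=np.array(start[:3]);yaw=start[3]
    for c in calls:
        a=np.radians(yaw); X=np.array([-np.sin(a),np.cos(a)]); Y=np.array([np.cos(a),np.sin(a)]); o=[]; yw=yaw
        for x,y,z,w in c:
            if w is not None: yw=yaw+(w-yaw+90)%180-90
            d=np.array([x,y])-p[:2]; o.append(f'x {d@X*100:.2f} y {d@Y*100:.2f} z {(p[2]-z)*100:.2f} turn {yaw-yw:.1f} (dist {np.hypot(*d)*1e3:.0f})')
        print(*o,sep="\n"); print("--"); p=np.array([x,y,z]);yaw=yw
E
python3 - <<'E'
from h import *
D=np.load("top0.npz"); W=cloud("top",D["d"]); L=loc(W); z=W[...,2]
m=(z>.085)&(z<.095)&(abs(L[...,1])<.12)&(abs(L[...,1])>.06)&(L[...,0]<-.05)
print("panel x",np.percentile(L[m][:,0],[1,10,50,90,99]).round(4),np.median(z[m]))
m=(z>.095)&(z<.11)&(abs(L[...,1])<.125)&(L[...,0]<.05)&(L[...,0]>-.03)
print("unit front x",np.percentile(L[m][:,0],[0,1,3]).round(4))
m=(z>.07)&(z<.09)&(abs(L[...,1])<.06)&(L[...,0]<-.12); print("lip",np.percentile(L[m],[1,50,99],axis=0).round(4),np.median(z[m]))
for nm in("left","right"):
    s=1 if nm=="left" else -1
    m=(z>.04)&(z<.052)&(L[...,0]<-.02)&(L[...,0]>-.12)&(L[...,1]*s>.09)&(L[...,1]*s<.13); print(nm,np.percentile(L[m][:,1],[5,50,95]).round(4),m.sum())
b=ray("top",258.3,187,.134); print("lock",b,loc(b))
# handle top disc
m=((z>.142)&(z<.15)).astype(np.uint8); m[:, :150]=0;m[:,210:]=0
print("handle top",ray("top",*np.argwhere(m)[:,::-1].mean(0),.146),m.sum(),"collar/white centroid")
plan([(.25,-.45,.24,80)],)
E
```

```text
panel x [-0.1534 -0.1521 -0.1466 -0.1409 -0.1397] 0.08947830585520922
unit front x [-0.0005  0.0001  0.0008]
lip [[-0.1674 -0.0576]
 [-0.1556 -0.0004]
 [-0.1396  0.0561]] 0.08690695405367177
left [0.1093 0.1119 0.115 ] 116
right [-0.1161 -0.1134 -0.1105] 104
lock [0.65891311 0.07629483 0.134     ] [0.082163   0.05825842]
handle top [0.52376537 0.27509507 0.146     ] 90 collar/white centroid
x 7.95 y -4.10 z 0.29 turn 30.2 (dist 89)
--
```

```bash
python3 - <<'E'
from h import *
a,b=.4585,-.3883
r=wor(-.052,-.072)
plan([(a,b,.24,4.7),(a,b,.057,4.7)],[(a,b,.24,None),(*r,.24,4.7),(*r,.073,4.7)])
E
```

```text
x 29.65 y -2.70 z 0.29 turn -74.5 (dist 298)
x 29.65 y -2.70 z 18.59 turn -74.5 (dist 298)
--
x 0.00 y 0.00 z -18.30 turn 0.0 (dist 0)
x 31.64 y 10.36 z -18.30 turn 0.0 (dist 333)
x 31.64 y 10.36 z -1.60 turn 0.0 (dist 333)
--
```

```bash
R='{"gripper":0,"x":29.65,"y":-2.7,"z":0.29,"turn":-74.5}'; python3 -m handwheel '[{"gripper":0,"x":29.65,"y":-2.7,"z":0.29,"turn":-74.5},{"gripper":0,"x":29.65,"y":-2.7,"z":0.29,"turn":-74.5},{"gripper":0,"x":29.65,"y":-2.7,"z":0.29,"turn":-74.5},{"gripper":0,"x":29.65,"y":-2.7,"z":0.29,"turn":-74.5},{"gripper":0,"x":29.65,"y":-2.7,"z":0.29,"turn":-74.5},{"gripper":0,"x":29.65,"y":-2.7,"z":0.29,"turn":-74.5},{"gripper":0,"x":29.65,"y":-2.7,"z":0.29,"turn":-74.5},{"gripper":0,"x":29.65,"y":-2.7,"z":0.29,"turn":-74.5},{"gripper":0,"x":29.65,"y":-2.7,"z":0.29,"turn":-74.5},{"gripper":0,"x":29.65,"y":-2.7,"z":0.29,"turn":-74.5},{"gripper":0,"x":29.65,"y":-2.7,"z":0.29,"turn":-74.5},{"gripper":0,"x":29.65,"y":-2.7,"z":0.29,"turn":-74.5}]'
python3 - <<'E'
from h import *
im,d=robot.capture("top")
for o in spools(im,d):
    if o[1]<370 and o[2][0]<.7: print(*o)
print(robot.read_state()["q"].round(1))
a,b=.4585,-.3883
r=wor(-.052,-.072)
plan([(a,b,.057,4.7)],[(a,b,.24,None),(*r,.24,4.7),(*r,.073,4.7)])
E
```

```text
t: 1.3
ee_pos: [0.4584, -0.3888, 0.2406]
eef_rot: [[-0.079, 0.997, -0.0], [0.997, 0.079, 0.0], [0.0, -0.0, -1.0]]
wrist_force: [0.2, 0.1, 0.1]
grip_width: 0.093
grasp_force: 0.0
[130. 219.] 343 [0.5886 0.3911 0.064 ] 0.0639 10.5 [217. 176. 125.]
[450.2 226.7] 329 [ 0.5834 -0.3832  0.064 ] 0.0636 10.4 [218. 176. 125.]
[400.5 238.4] 319 [ 0.5527 -0.2622  0.064 ] 0.0637 10.1 [221. 180. 128.]
[452.9 278.4] 338 [ 0.4583 -0.3886  0.064 ] 0.0636 10.5 [192. 153. 110.]
[173.8 295.8] 351 [0.4065 0.2784 0.064 ] 0.0639 10.7 [220. 178. 127.]
[-50.9  20.2  80.9   0.   79.  -55.5]
x 0.06 y 0.02 z 18.37 turn -0.2 (dist 1)
--
x 0.00 y 0.00 z -18.30 turn 0.0 (dist 0)
x 31.64 y 10.36 z -18.30 turn 0.0 (dist 333)
x 31.64 y 10.36 z -1.60 turn 0.0 (dist 333)
--
```

```bash
python3 -m handwheel '[{"gripper":0,"x":0.06,"z":9},{"gripper":0,"x":0.06,"z":14},{"gripper":0,"x":0.06,"z":18.3},{"gripper":0,"x":0.06,"z":18.3},{"gripper":0,"x":0.06,"z":18.3},{"gripper":1,"x":0.06,"z":18.3},{"gripper":1,"x":0.06,"z":18.3},{"gripper":1,"x":0.06,"z":18.3},{"gripper":1,"x":0.06,"z":18.3},{"gripper":1,"x":0.06,"z":18.3},{"gripper":1,"x":0.06,"z":18.3}]' 20 && python3 -m handwheel '[{"gripper":1,"z":-5},{"gripper":1,"z":-10},{"gripper":1,"z":-15},{"gripper":1,"z":-18.3},{"gripper":1,"z":-18.3,"x":5,"y":1.6},{"gripper":1,"z":-18.3,"x":10,"y":3.2},{"gripper":1,"z":-18.3,"x":15,"y":4.8},{"gripper":1,"z":-18.3,"x":20,"y":6.4},{"gripper":1,"z":-18.3,"x":25,"y":8},{"gripper":1,"z":-18.3,"x":31.6,"y":10.4},{"gripper":1,"z":-18.3,"x":31.6,"y":10.4},{"gripper":1,"z":-18.3,"x":31.6,"y":10.4}]'
python3 - <<'E'
from h import *
r=wor(-.052,-.072); plan([(*r,.073,4.7)])
E
```

```text
x 31.72 y 10.29 z 16.77 turn -0.2 (dist 334)
--$[0]: bad value
```

```bash
python3 -m handwheel '[{"gripper":0,"x":0.06,"y":0,"z":9,"turn":0},{"gripper":0,"x":0.06,"y":0,"z":14,"turn":0},{"gripper":0,"x":0.06,"y":0,"z":18.3,"turn":0},{"gripper":0,"x":0.06,"y":0,"z":18.3,"turn":0},{"gripper":0,"x":0.06,"y":0,"z":18.3,"turn":0},{"gripper":1,"x":0.06,"y":0,"z":18.3,"turn":0},{"gripper":1,"x":0.06,"y":0,"z":18.3,"turn":0},{"gripper":1,"x":0.06,"y":0,"z":18.3,"turn":0},{"gripper":1,"x":0.06,"y":0,"z":18.3,"turn":0},{"gripper":1,"x":0.06,"y":0,"z":18.3,"turn":0}]' 20 && python3 -m handwheel '[{"gripper":1,"x":0,"y":0,"z":-5,"turn":0},{"gripper":1,"x":0,"y":0,"z":-10,"turn":0},{"gripper":1,"x":0,"y":0,"z":-15,"turn":0},{"gripper":1,"x":0,"y":0,"z":-18.3,"turn":0},{"gripper":1,"x":5,"y":1.6,"z":-18.3,"turn":0},{"gripper":1,"x":10,"y":3.2,"z":-18.3,"turn":0},{"gripper":1,"x":15,"y":4.8,"z":-18.3,"turn":0},{"gripper":1,"x":20,"y":6.4,"z":-18.3,"turn":0},{"gripper":1,"x":25,"y":8,"z":-18.3,"turn":0},{"gripper":1,"x":31.6,"y":10.4,"z":-18.3,"turn":0},{"gripper":1,"x":31.6,"y":10.4,"z":-18.3,"turn":0},{"gripper":1,"x":31.6,"y":10.4,"z":-18.3,"turn":0}]'
python3 - <<'E'
from h import *
r=wor(-.052,-.072); plan([(*r,.073,4.7)])
E
```

```text
t: 2.35
ee_pos: [0.459, -0.3887, 0.059]
eef_rot: [[-0.081, 0.997, 0.001], [0.997, 0.081, -0.002], [-0.002, 0.001, -1.0]]
wrist_force: [0.4, 0.1, 0.4]
grip_width: 0.0578
grasp_force: 0.0
t: 3.55
ee_pos: [0.5369, -0.0607, 0.2413]
eef_rot: [[-0.086, 0.996, 0.001], [0.996, 0.086, 0.001], [0.001, 0.001, -1.0]]
wrist_force: [-0.6, -0.0, 0.5]
grip_width: 0.0002
grasp_force: 0.0
x -0.38 y -0.14 z 16.83 turn 0.2 (dist 4)
--
```

The fingers were still closing when the lift began, so the grasp missed. I need longer closing times. Checking the spool.

```bash
cat >> h.py <<'E'
def look():
    im,d=robot.capture("top"); np.savez("last.npz",im=im,d=d)
    for o in spools(im,d):
        if 200<o[1]<370 and .3<o[2][0]<.75 and abs(o[2][1])<.55: print(*o)
    return im,d
E
python3 - <<'E'
from h import *
look()
a,b=.4585,-.3883
plan([(a,b,.24,4.7)],[(a,b,.057,4.7)])
E
```

```text
[130.  219.1] 346 [0.5885 0.3911 0.064 ] 0.0637 10.6 [215. 173. 123.]
[450.2 226.8] 331 [ 0.5831 -0.383   0.064 ] 0.0634 10.4 [217. 174. 124.]
[400.6 238.4] 328 [ 0.5527 -0.2625  0.064 ] 0.0636 10.1 [219. 177. 127.]
[452.9 278.4] 339 [ 0.4583 -0.3886  0.064 ] 0.0636 10.5 [218. 175. 125.]
[490.2 281. ] 345 [ 0.4536 -0.4787  0.064 ] 0.0638 10.6 [228. 141. 163.]
[174.  295.8] 349 [0.4065 0.2782 0.064 ] 0.0637 10.8 [217. 175. 125.]
[480.2 315.4] 345 [ 0.3712 -0.4534  0.064 ] 0.0638 10.6 [ 71. 169. 160.]
x -31.76 y -10.56 z 0.12 turn 0.2 (dist 335)
--
x 0.00 y 0.00 z 18.30 turn 0.0 (dist 0)
--
```

```bash
python3 -m handwheel '[{"gripper":0.2,"x":-5,"y":-1.7,"z":0,"turn":0},{"gripper":0.2,"x":-10,"y":-3.4,"z":0,"turn":0},{"gripper":0.2,"x":-15,"y":-5,"z":0,"turn":0},{"gripper":0.2,"x":-20,"y":-6.7,"z":0,"turn":0},{"gripper":0.2,"x":-25,"y":-8.4,"z":0,"turn":0},{"gripper":0.2,"x":-31.8,"y":-10.6,"z":0,"turn":0},{"gripper":0.2,"x":-31.8,"y":-10.6,"z":0,"turn":0},{"gripper":0.2,"x":-31.8,"y":-10.6,"z":0,"turn":0},{"gripper":0.2,"x":-31.8,"y":-10.6,"z":8,"turn":0},{"gripper":0.2,"x":-31.8,"y":-10.6,"z":10,"turn":0},{"gripper":0.2,"x":-31.8,"y":-10.6,"z":10,"turn":0}]' 20 && python3 -m handwheel '[{"gripper":0.2,"x":0,"y":0,"z":4,"turn":0},{"gripper":0.2,"x":0,"y":0,"z":8.4,"turn":0},{"gripper":0.2,"x":0,"y":0,"z":8.4,"turn":0},{"gripper":1,"x":0,"y":0,"z":8.4,"turn":0},{"gripper":1,"x":0,"y":0,"z":8.4,"turn":0},{"gripper":1,"x":0,"y":0,"z":8.4,"turn":0},{"gripper":1,"x":0,"y":0,"z":8.4,"turn":0},{"gripper":1,"x":0,"y":0,"z":8.4,"turn":0},{"gripper":1,"x":0,"y":0,"z":8.4,"turn":0},{"gripper":1,"x":0,"y":0,"z":8.4,"turn":0}]'
python3 - <<'E'
from h import *
r=wor(-.052,-.072); p=robot.read_state()["ee_pos"]; plan([(*p[:2],.24,4.7),(*r,.24,4.7),(*r,.073,4.7)])
E
```

```text
t: 4.7
ee_pos: [0.4527, -0.3868, 0.1342]
eef_rot: [[-0.08, 0.997, -0.009], [0.997, 0.08, 0.011], [0.011, -0.008, -1.0]]
wrist_force: [-0.8, 0.3, -0.5]
grip_width: 0.0742
grasp_force: 0.0
t: 5.7
ee_pos: [0.4579, -0.3916, 0.0593]
eef_rot: [[-0.081, 0.997, 0.003], [0.997, 0.081, -0.003], [-0.004, 0.003, -1.0]]
wrist_force: [0.9, 0.2, 8.3]
grip_width: 0.0497
grasp_force: 20.0
x 0.00 y 0.00 z -18.07 turn -0.0 (dist 0)
x 31.96 y 10.43 z -18.07 turn -0.0 (dist 336)
x 31.96 y 10.43 z -1.37 turn -0.0 (dist 336)
--
```

```bash
python3 -m handwheel '[{"gripper":1,"x":0,"y":0,"z":-5,"turn":0},{"gripper":1,"x":0,"y":0,"z":-10,"turn":0},{"gripper":1,"x":0,"y":0,"z":-15,"turn":0},{"gripper":1,"x":2,"y":0.7,"z":-18,"turn":0},{"gripper":1,"x":6.5,"y":2,"z":-18,"turn":0},{"gripper":1,"x":11,"y":3.6,"z":-18,"turn":0},{"gripper":1,"x":16,"y":5.2,"z":-18,"turn":0},{"gripper":1,"x":21,"y":6.8,"z":-18,"turn":0},{"gripper":1,"x":25.5,"y":8.3,"z":-18,"turn":0},{"gripper":1,"x":29.5,"y":9.6,"z":-18,"turn":0},{"gripper":1,"x":31.6,"y":10.3,"z":-18,"turn":0},{"gripper":1,"x":31.6,"y":10.3,"z":-18,"turn":0}]'
python3 - <<'E'
from h import *
r=wor(-.052,-.072); plan([(*r,.077,4.7)])
im,d=look(); cv2.imwrite("pics/a1.png",cv2.resize(im[150:330,200:440,::-1],None,fx=3,fy=3))
E
```

```text
t: 6.9
ee_pos: [0.5338, -0.0638, 0.2374]
eef_rot: [[-0.086, 0.996, 0.001], [0.996, 0.086, 0.001], [0.001, 0.001, -1.0]]
wrist_force: [0.0, -0.7, -1.9]
grip_width: 0.0497
grasp_force: 20.0
x -0.09 y 0.20 z 16.04 turn 0.2 (dist 2)
--
[130.  219.1] 347 [0.5885 0.3911 0.064 ] 0.0637 10.6 [215. 172. 123.]
[450.1 226.7] 338 [ 0.5832 -0.3828  0.064 ] 0.0634 10.4 [216. 173. 123.]
[400.6 238.6] 322 [ 0.5524 -0.2625  0.064 ] 0.0637 10.1 [219. 177. 127.]
[490.2 281. ] 347 [ 0.4536 -0.4787  0.064 ] 0.0634 10.7 [227. 141. 162.]
[173.9 295.8] 352 [0.4066 0.2784 0.064 ] 0.0638 10.8 [218. 175. 125.]
[480.  315.4] 344 [ 0.3712 -0.453   0.064 ] 0.0638 10.8 [ 71. 169. 159.]
```

View pics/a1.png

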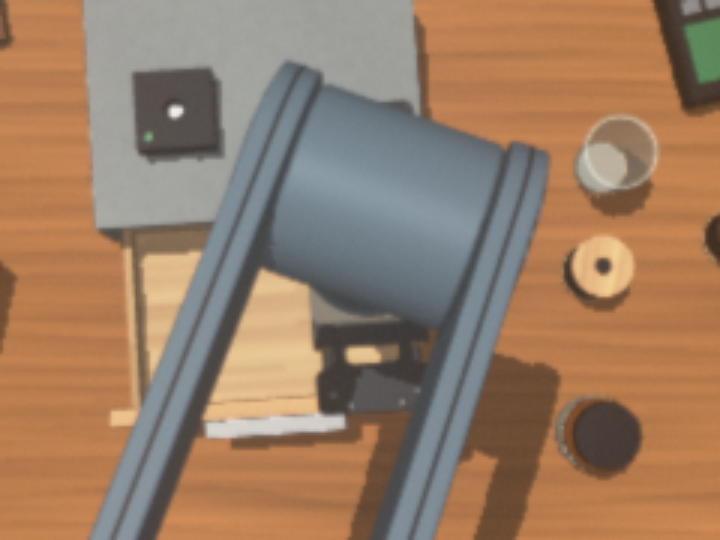

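```bash
python3 -m handwheel '[{"gripper":1,"x":-0.1,"y":-0.1,"z":4,"turn":0},{"gripper":1,"x":-0.1,"y":-0.1,"z":8,"turn":0},{"gripper":1,"x":-0.1,"y":-0.1,"z":12,"turn":0},{"gripper":1,"x":-0.1,"y":-0.1,"z":14.5,"turn":0},{"gripper":1,"x":-0.1,"y":-0.1,"z":15.5,"turn":0},{"gripper":1,"x":-0.1,"y":-0.1,"z":15.9,"turn":0},{"gripper":1,"x":-0.1,"y":-0.1,"z":15.9,"turn":0},{"gripper":1,"x":-0.1,"y":-0.1,"z":15.9,"turn":0}]' && python3 -m handwheel '[{"gripper":0.37,"x":0,"y":0,"z":0,"turn":0},{"gripper":0.37,"x":0,"y":0,"z":0,"turn":0},{"gripper":0.37,"x":0,"y":0,"z":0,"turn":0},{"gripper":0.37,"x":0,"y":0,"z":0,"turn":0},{"gripper":0.37,"x":0,"y":0,"z":-2,"turn":0},{"gripper":0.37,"x":0,"y":0,"z":-6,"turn":0},{"gripper":0.2,"x":0,"y":0,"z":-11,"turn":0},{"gripper":0.2,"x":0,"y":0,"z":-16,"turn":0},{"gripper":0.2,"x":0,"y":0,"z":-16,"turn":0}]'
python3 - <<'E'
from h import *
a,b=.5832,-.3828;plan([(a,b,.24,4.7)])
E
```

```text
t: 7.75
ee_pos: [0.5339, -0.0688, 0.0793]
eef_rot: [[-0.081, 0.997, 0.003], [0.997, 0.081, -0.001], [-0.001, 0.003, -1.0]]
wrist_force: [0.0, -0.1, -0.7]
grip_width: 0.0499
grasp_force: 20.0
t: 8.65
ee_pos: [0.5365, -0.0692, 0.2455]
eef_rot: [[-0.081, 0.997, 0.013], [0.997, 0.082, -0.005], [-0.006, 0.013, -1.0]]
wrist_force: [0.9, 0.2, 0.3]
grip_width: 0.0734
grasp_force: 0.0
x -31.64 y 2.10 z 0.55 turn -0.0 (dist 317)
--
```

```bash
python3 -m handwheel '[{"gripper":0.2,"x":-5,"y":0.3,"z":0.5,"turn":0},{"gripper":0.2,"x":-10,"y":0.7,"z":0.5,"turn":0},{"gripper":0.2,"x":-15,"y":1,"z":0.5,"turn":0},{"gripper":0.2,"x":-20,"y":1.4,"z":0.5,"turn":0},{"gripper":0.2,"x":-25,"y":1.7,"z":0.5,"turn":0},{"gripper":0.2,"x":-29,"y":2,"z":0.5,"turn":0},{"gripper":0.2,"x":-31.6,"y":2.1,"z":0.5,"turn":0},{"gripper":0.2,"x":-31.6,"y":2.1,"z":0.5,"turn":0},{"gripper":0.2,"x":-31.6,"y":2.1,"z":0.5,"turn":0},{"gripper":0.2,"x":-31.6,"y":2.1,"z":0.5,"turn":0},{"gripper":0.2,"x":-31.6,"y":2.1,"z":0.5,"turn":0},{"gripper":0.2,"x":-31.6,"y":2.1,"z":0.5,"turn":0}]'
python3 - <<'E'
from h import *
im,d=look(); cv2.imwrite("pics/a2.png",im[:,:,::-1])
W=cloud("top",d);L=loc(W);z=W[...,2];m=(z>.074)&(z<.085)&(L[...,0]>-.138)&(L[...,0]<-.01)&(abs(L[...,1])<.11)
c=np.argwhere(m)[:,::-1].mean(0);print("in drawer",loc(ray("top",*c,.08)),m.sum(),np.median(z[m]))
a,b=.5832,-.3828;plan([(a,b,.057,4.7)])
E
```

```text
t: 9.85
ee_pos: [0.5797, -0.3801, 0.2333]
eef_rot: [[-0.083, 0.997, 0.0], [0.997, 0.083, -0.0], [-0.0, 0.0, -1.0]]
wrist_force: [-0.7, -0.5, 0.2]
grip_width: 0.0745
grasp_force: 0.0
[130.1 219. ] 340 [0.5888 0.3909 0.064 ] 0.0638 10.6 [217. 175. 125.]
[450.1 226.7] 337 [ 0.5833 -0.3828  0.064 ] 0.0635 10.4 [179. 142. 103.]
[400.6 238.4] 329 [ 0.5527 -0.2624  0.064 ] 0.0634 10.1 [221. 179. 128.]
[173.8 295.8] 352 [0.4065 0.2785 0.064 ] 0.0637 10.7 [219. 177. 126.]
in drawer [-0.05534045 -0.07378015] 340 0.07978986746820649
x -0.28 y 0.33 z 17.63 turn 0.0 (dist 4)
--
```

```bash
python3 -m handwheel '[{"gripper":0.2,"x":-0.3,"y":0.3,"z":5,"turn":0},{"gripper":0.2,"x":-0.3,"y":0.3,"z":10,"turn":0},{"gripper":0.2,"x":-0.3,"y":0.3,"z":14.5,"turn":0},{"gripper":0.2,"x":-0.3,"y":0.3,"z":17.5,"turn":0},{"gripper":0.2,"x":-0.3,"y":0.3,"z":17.5,"turn":0},{"gripper":1,"x":-0.3,"y":0.3,"z":17.5,"turn":0},{"gripper":1,"x":-0.3,"y":0.3,"z":17.5,"turn":0},{"gripper":1,"x":-0.3,"y":0.3,"z":17.5,"turn":0},{"gripper":1,"x":-0.3,"y":0.3,"z":17.5,"turn":0},{"gripper":1,"x":-0.3,"y":0.3,"z":17.5,"turn":0},{"gripper":1,"x":-0.3,"y":0.3,"z":17.5,"turn":0},{"gripper":1,"x":-0.3,"y":0.3,"z":17.5,"turn":0}]'
python3 - <<'E'
from h import *
r=wor(-.055,0); p=robot.read_state()["ee_pos"]; plan([(*p[:2],.24,4.7),(*r,.24,4.7),(*r,.077,4.7)])
E
```

```text
t: 11.1
ee_pos: [0.5838, -0.385, 0.0603]
eef_rot: [[-0.081, 0.997, 0.003], [0.997, 0.081, -0.003], [-0.003, 0.003, -1.0]]
wrist_force: [0.6, -0.6, 6.5]
grip_width: 0.0498
grasp_force: 20.0
x 0.00 y 0.00 z -17.97 turn -0.0 (dist 0)
x 39.53 y -2.47 z -17.97 turn -0.0 (dist 396)
x 39.53 y -2.47 z -1.67 turn -0.0 (dist 396)
--
```

```bash
python3 -m handwheel '[{"gripper":1,"x":0,"y":0,"z":-5,"turn":0},{"gripper":1,"x":0,"y":0,"z":-10,"turn":0},{"gripper":1,"x":0,"y":0,"z":-15,"turn":0},{"gripper":1,"x":3,"y":-0.2,"z":-18,"turn":0},{"gripper":1,"x":8,"y":-0.5,"z":-18,"turn":0},{"gripper":1,"x":13,"y":-0.8,"z":-18,"turn":0},{"gripper":1,"x":18,"y":-1.1,"z":-18,"turn":0},{"gripper":1,"x":23,"y":-1.4,"z":-18,"turn":0},{"gripper":1,"x":28,"y":-1.8,"z":-18,"turn":0},{"gripper":1,"x":33,"y":-2.1,"z":-18,"turn":0},{"gripper":1,"x":37,"y":-2.4,"z":-18,"turn":0},{"gripper":1,"x":39.4,"y":-2.4,"z":-18,"turn":0}]' && python3 -m handwheel '[{"gripper":1,"x":0,"y":0,"z":0,"turn":0},{"gripper":1,"x":0,"y":0,"z":0,"turn":0},{"gripper":1,"x":0,"y":0,"z":0,"turn":0},{"gripper":1,"x":0,"y":0,"z":0,"turn":0}]'
python3 - <<'E'
from h import *
r=wor(-.055,0); plan([(*r,.078,4.7)])
E
```

```text
t: 12.3
ee_pos: [0.5253, 0.0098, 0.2384]
eef_rot: [[-0.083, 0.997, 0.0], [0.997, 0.083, 0.001], [0.001, 0.0, -1.0]]
wrist_force: [0.1, -0.3, -0.9]
grip_width: 0.0497
grasp_force: 20.0
t: 12.7
ee_pos: [0.5269, 0.0053, 0.2377]
eef_rot: [[-0.079, 0.997, -0.0], [0.997, 0.079, -0.0], [-0.0, -0.0, -1.0]]
wrist_force: [-0.0, 0.4, -2.2]
grip_width: 0.0499
grasp_force: 20.0
x 0.17 y 0.02 z 15.97 turn -0.1 (dist 2)
--
```

```bash
python3 -m handwheel '[{"gripper":1,"x":0.1,"y":0,"z":4,"turn":0},{"gripper":1,"x":0.1,"y":0,"z":8,"turn":0},{"gripper":1,"x":0.1,"y":0,"z":12,"turn":0},{"gripper":1,"x":0.1,"y":0,"z":14.5,"turn":0},{"gripper":1,"x":0.1,"y":0,"z":15.5,"turn":0},{"gripper":1,"x":0.1,"y":0,"z":16,"turn":0},{"gripper":1,"x":0.1,"y":0,"z":16,"turn":0},{"gripper":1,"x":0.1,"y":0,"z":16,"turn":0}]' && python3 -m handwheel '[{"gripper":0.37,"x":0,"y":0,"z":0,"turn":0},{"gripper":0.37,"x":0,"y":0,"z":0,"turn":0},{"gripper":0.37,"x":0,"y":0,"z":0,"turn":0},{"gripper":0.37,"x":0,"y":0,"z":0,"turn":0},{"gripper":0.37,"x":0,"y":0,"z":-2,"turn":0},{"gripper":0.37,"x":0,"y":0,"z":-6,"turn":0},{"gripper":0.2,"x":0,"y":0,"z":-11,"turn":0},{"gripper":0.2,"x":0,"y":0,"z":-16,"turn":0},{"gripper":0.2,"x":0,"y":0,"z":-16,"turn":0},{"gripper":0.2,"x":0,"y":0,"z":-16,"turn":0}]'
python3 - <<'E'
from h import *
a,b=.5527,-.2624;plan([(a,b,.24,-85.3)])
E
```

```text
t: 13.5
ee_pos: [0.5278, 0.0072, 0.0791]
eef_rot: [[-0.081, 0.997, 0.003], [0.997, 0.081, -0.0], [-0.001, 0.003, -1.0]]
wrist_force: [0.2, 0.1, -1.3]
grip_width: 0.05
grasp_force: 20.0
t: 14.5
ee_pos: [0.5272, 0.0076, 0.2391]
eef_rot: [[-0.081, 0.997, 0.003], [0.997, 0.081, -0.001], [-0.001, 0.003, -1.0]]
wrist_force: [-0.3, 1.2, -0.6]
grip_width: 0.0743
grasp_force: 0.0
x -27.12 y 0.34 z -0.09 turn 90.0 (dist 271)
--
```

```bash
python3 -m handwheel '[{"gripper":0.2,"x":-4,"y":0,"z":0,"turn":8},{"gripper":0.2,"x":-8,"y":0.1,"z":0,"turn":16},{"gripper":0.2,"x":-12,"y":0.2,"z":0,"turn":24},{"gripper":0.2,"x":-16,"y":0.3,"z":0,"turn":32},{"gripper":0.2,"x":-20,"y":0.3,"z":0,"turn":40},{"gripper":0.2,"x":-24,"y":0.3,"z":0,"turn":48},{"gripper":0.2,"x":-27.1,"y":0.3,"z":0,"turn":56},{"gripper":0.2,"x":-27.1,"y":0.3,"z":0,"turn":64},{"gripper":0.2,"x":-27.1,"y":0.3,"z":0,"turn":72},{"gripper":0.2,"x":-27.1,"y":0.3,"z":0,"turn":80},{"gripper":0.2,"x":-27.1,"y":0.3,"z":0,"turn":88},{"gripper":0.2,"x":-27.1,"y":0.3,"z":0,"turn":90}]' && python3 -m handwheel '[{"gripper":0.2,"x":0,"y":0,"z":0,"turn":0},{"gripper":0.2,"x":0,"y":0,"z":0,"turn":0},{"gripper":0.2,"x":0,"y":0,"z":0,"turn":0}]'
python3 - <<'E'
from h import *
im,d=look()
W=cloud("top",d);L=loc(W);z=W[...,2];m=(z>.074)&(z<.085)&(L[...,0]>-.138)&(L[...,0]<-.01)&(abs(L[...,1])<.11)
n,l,s,c=cv2.connectedComponentsWithStats(m.astype(np.uint8))
print([(loc(ray("top",*c[i],.08)).round(4),s[i,4]) for i in range(1,n) if s[i,4]>50])
a,b=.5527,-.2624;plan([(a,b,.057,-85.3)])
E
```

```text
t: 15.7
ee_pos: [0.5506, -0.2616, 0.2349]
eef_rot: [[0.997, 0.077, -0.004], [0.077, -0.997, 0.003], [-0.004, -0.003, -1.0]]
wrist_force: [-0.5, -0.4, -0.0]
grip_width: 0.0742
grasp_force: 0.0
t: 16.0
ee_pos: [0.5513, -0.262, 0.2368]
eef_rot: [[0.997, 0.082, -0.001], [0.082, -0.997, 0.001], [-0.001, -0.001, -1.0]]
wrist_force: [-0.8, 0.6, 0.1]
grip_width: 0.0747
grasp_force: 0.0
[130.1 219.1] 345 [0.5885 0.391  0.064 ] 0.0636 10.6 [216. 174. 124.]
[173.9 295.8] 353 [0.4065 0.2783 0.064 ] 0.064 10.7 [218. 176. 125.]
[(array([-0.0554, -0.0739]), np.int32(339)), (array([-0.0909, -0.0213]), np.int32(339))]
x 0.13 y 0.05 z 18.01 turn -0.0 (dist 1)
--
```

The second spool, in the drawer, has been moved a few centimetres. It is still upright, now at local (-0.091,-0.021), so I'm changing the slots to fit. Grasping the third spool.

```bash
python3 -m handwheel '[{"gripper":0.2,"x":0.1,"y":0,"z":5,"turn":0},{"gripper":0.2,"x":0.1,"y":0,"z":10,"turn":0},{"gripper":0.2,"x":0.1,"y":0,"z":14.5,"turn":0},{"gripper":0.2,"x":0.1,"y":0,"z":17.9,"turn":0},{"gripper":0.2,"x":0.1,"y":0,"z":17.9,"turn":0},{"gripper":1,"x":0.1,"y":0,"z":17.9,"turn":0},{"gripper":1,"x":0.1,"y":0,"z":17.9,"turn":0},{"gripper":1,"x":0.1,"y":0,"z":17.9,"turn":0},{"gripper":1,"x":0.1,"y":0,"z":17.9,"turn":0},{"gripper":1,"x":0.1,"y":0,"z":17.9,"turn":0},{"gripper":1,"x":0.1,"y":0,"z":17.9,"turn":0},{"gripper":1,"x":0.1,"y":0,"z":17.9,"turn":0}]' && python3 -m handwheel '[{"gripper":1,"x":0,"y":0,"z":-5,"turn":0},{"gripper":1,"x":0,"y":0,"z":-10,"turn":0},{"gripper":1,"x":0,"y":0,"z":-15,"turn":0},{"gripper":1,"x":0,"y":0,"z":-18,"turn":0},{"gripper":1,"x":0,"y":0,"z":-18,"turn":0},{"gripper":1,"x":0,"y":0,"z":-18,"turn":0},{"gripper":1,"x":0,"y":0,"z":-18,"turn":0}]'
python3 - <<'E'
from h import *
im,d=look()
W=cloud("top",d);L=loc(W);z=W[...,2];m=(z>.074)&(z<.085)&(L[...,0]>-.138)&(L[...,0]<-.01)&(abs(L[...,1])<.11)
n,l,s,c=cv2.connectedComponentsWithStats(m.astype(np.uint8))
print([(loc(ray("top",*c[i],.08)).round(4),s[i,4]) for i in range(1,n) if s[i,4]>50])
cv2.imwrite("pics/a3.png",cv2.resize(im[150:330,200:440,::-1],None,fx=2,fy=2))
r=wor(-.055,.022);plan([(*r,.24,4.7)])
E
```

```text
t: 17.25
ee_pos: [0.5538, -0.2629, 0.061]
eef_rot: [[0.997, 0.081, 0.003], [0.081, -0.997, -0.002], [0.003, 0.002, -1.0]]
wrist_force: [0.1, 1.0, 6.9]
grip_width: 0.0498
grasp_force: 20.0
t: 17.95
ee_pos: [0.5516, -0.2615, 0.2367]
eef_rot: [[0.997, 0.081, -0.003], [0.081, -0.997, 0.002], [-0.003, -0.002, -1.0]]
wrist_force: [-0.6, 0.1, -3.0]
grip_width: 0.0496
grasp_force: 20.0
[130.1 219.1] 346 [0.5885 0.391  0.064 ] 0.0636 10.6 [215. 173. 124.]
[173.8 295.8] 352 [0.4065 0.2785 0.064 ] 0.064 10.7 [219. 176. 126.]
[(array([-0.0554, -0.0737]), np.int32(339)), (array([-0.0908, -0.0214]), np.int32(339))]
x -0.27 y -29.15 z -0.36 turn 90.0 (dist 292)
--
```

View pics/a3.png

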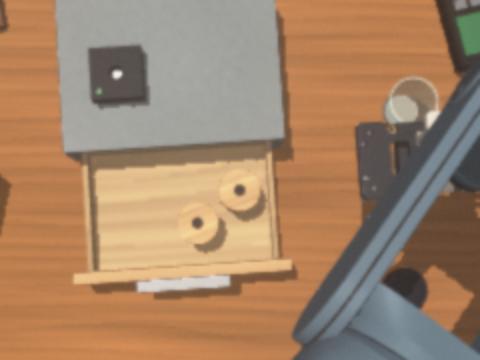

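The drawer holds two upright spools, at (240,190) and (197,223) in the crop. Its left half is free.

```bash
python3 -m handwheel '[{"gripper":1,"x":0,"y":-4,"z":-0.2,"turn":-8},{"gripper":1,"x":0,"y":-8,"z":-0.2,"turn":-16},{"gripper":1,"x":-0.1,"y":-12,"z":-0.2,"turn":-24},{"gripper":1,"x":-0.1,"y":-16,"z":-0.2,"turn":-32},{"gripper":1,"x":-0.2,"y":-20,"z":-0.2,"turn":-40},{"gripper":1,"x":-0.2,"y":-24,"z":-0.2,"turn":-48},{"gripper":1,"x":-0.3,"y":-28,"z":-0.2,"turn":-56},{"gripper":1,"x":-0.3,"y":-29.1,"z":-0.2,"turn":-64},{"gripper":1,"x":-0.3,"y":-29.1,"z":-0.2,"turn":-72},{"gripper":1,"x":-0.3,"y":-29.1,"z":-0.2,"turn":-80},{"gripper":1,"x":-0.3,"y":-29.1,"z":-0.2,"turn":-88},{"gripper":1,"x":-0.3,"y":-29.1,"z":-0.2,"turn":-90}]' && python3 -m handwheel '[{"gripper":1,"x":0,"y":0,"z":0,"turn":0},{"gripper":1,"x":0,"y":0,"z":0,"turn":0},{"gripper":1,"x":0,"y":0,"z":0,"turn":0},{"gripper":1,"x":0,"y":0,"z":0,"turn":0}]'
python3 - <<'E'
from h import *
r=wor(-.055,.022); plan([(*r,.079,4.7)])
E
```

```text
t: 19.2
ee_pos: [0.525, 0.0279, 0.2388]
eef_rot: [[-0.086, 0.996, -0.004], [0.996, 0.086, 0.001], [0.001, -0.004, -1.0]]
wrist_force: [0.3, -0.0, -1.9]
grip_width: 0.0498
grasp_force: 20.0
t: 19.6
ee_pos: [0.5259, 0.0276, 0.2404]
eef_rot: [[-0.081, 0.997, -0.001], [0.997, 0.081, 0.0], [0.0, -0.001, -1.0]]
wrist_force: [0.3, 0.4, -1.3]
grip_width: 0.05
grasp_force: 20.0
x 0.13 y -0.06 z 16.14 turn -0.1 (dist 1)
--
```

```bash
python3 -m handwheel '[{"gripper":1,"x":0.1,"y":0,"z":4,"turn":0},{"gripper":1,"x":0.1,"y":0,"z":8,"turn":0},{"gripper":1,"x":0.1,"y":0,"z":12,"turn":0},{"gripper":1,"x":0.1,"y":0,"z":14.5,"turn":0},{"gripper":1,"x":0.1,"y":0,"z":15.6,"turn":0},{"gripper":1,"x":0.1,"y":0,"z":16.2,"turn":0},{"gripper":1,"x":0.1,"y":0,"z":16.2,"turn":0},{"gripper":1,"x":0.1,"y":0,"z":16.2,"turn":0}]' && python3 -m handwheel '[{"gripper":0.37,"x":0,"y":0,"z":0,"turn":0},{"gripper":0.37,"x":0,"y":0,"z":0,"turn":0},{"gripper":0.37,"x":0,"y":0,"z":0,"turn":0},{"gripper":0.37,"x":0,"y":0,"z":0,"turn":0},{"gripper":0.37,"x":0,"y":0,"z":-2,"turn":0},{"gripper":0.37,"x":0,"y":0,"z":-6,"turn":0},{"gripper":0.2,"x":0,"y":0,"z":-11,"turn":0},{"gripper":0.2,"x":0,"y":0,"z":-16,"turn":0},{"gripper":0.2,"x":0,"y":0,"z":-16,"turn":0},{"gripper":0.2,"x":0,"y":0,"z":-16,"turn":0}]'
python3 - <<'E'
from h import *
plan([(.4065,.2784,.24,-30)])
E
```

```text
t: 20.4
ee_pos: [0.527, 0.0285, 0.0801]
eef_rot: [[-0.081, 0.997, 0.002], [0.997, 0.081, -0.0], [-0.001, 0.002, -1.0]]
wrist_force: [0.1, -0.1, -1.6]
grip_width: 0.0496
grasp_force: 20.0
t: 21.4
ee_pos: [0.5265, 0.0286, 0.2401]
eef_rot: [[-0.081, 0.997, 0.003], [0.997, 0.081, -0.001], [-0.001, 0.003, -1.0]]
wrist_force: [-0.9, -0.9, 0.2]
grip_width: 0.0742
grasp_force: 0.0
x 25.88 y -9.93 z 0.01 turn 34.7 (dist 277)
--
```

```bash
python3 -m handwheel '[{"gripper":0.2,"x":4.5,"y":-1.7,"z":0,"turn":7},{"gripper":0.2,"x":9,"y":-3.4,"z":0,"turn":14},{"gripper":0.2,"x":13.5,"y":-5.1,"z":0,"turn":21},{"gripper":0.2,"x":18,"y":-6.9,"z":0,"turn":28},{"gripper":0.2,"x":22.5,"y":-8.6,"z":0,"turn":34.7},{"gripper":0.2,"x":25.9,"y":-9.9,"z":0,"turn":34.7},{"gripper":0.2,"x":25.9,"y":-9.9,"z":0,"turn":34.7},{"gripper":0.2,"x":25.9,"y":-9.9,"z":0,"turn":34.7},{"gripper":0.2,"x":25.9,"y":-9.9,"z":0,"turn":34.7},{"gripper":0.2,"x":25.9,"y":-9.9,"z":0,"turn":34.7},{"gripper":0.2,"x":25.9,"y":-9.9,"z":0,"turn":34.7},{"gripper":0.2,"x":25.9,"y":-9.9,"z":0,"turn":34.7}]'
cat >> h.py <<'E'
def inside(d):
    W=cloud("top",d);L=loc(W);z=W[...,2];m=(z>.074)&(z<.085)&(L[...,0]>-.138)&(L[...,0]<-.01)&(abs(L[...,1])<.11)
    n,l,s,c=cv2.connectedComponentsWithStats(m.astype(np.uint8))
    print([(loc(ray("top",*c[i],.08)).round(4),s[i,4]) for i in range(1,n) if s[i,4]>50])
E
python3 - <<'E'
from h import *
im,d=look(); inside(d)
plan([(.4065,.2784,.057,-30)])
E
```

```text
t: 22.6
ee_pos: [0.4067, 0.278, 0.2387]
eef_rot: [[0.502, 0.865, -0.0], [0.865, -0.502, -0.0], [-0.0, -0.0, -1.0]]
wrist_force: [0.3, 0.2, 0.0]
grip_width: 0.0743
grasp_force: 0.0
[130. 219.] 342 [0.5887 0.3912 0.064 ] 0.0637 10.6 [214. 172. 123.]
[490.1 281. ] 342 [ 0.4535 -0.4784  0.064 ] 0.0635 10.7 [227. 139. 161.]
[173.9 295.8] 332 [0.4066 0.2784 0.064 ] 0.064 10.7 [216. 173. 124.]
[480.1 315.4] 334 [ 0.3713 -0.4533  0.064 ] 0.0635 10.6 [ 70. 168. 158.]
[(array([-0.0553, -0.0736]), np.int32(341)), (array([-0.0543,  0.0202]), np.int32(344)), (array([-0.0909, -0.0212]), np.int32(339))]
x 0.02 y -0.02 z 18.18 turn -0.1 (dist 0)
--
```

```bash
python3 -m handwheel '[{"gripper":0.2,"x":0,"y":0,"z":5,"turn":0},{"gripper":0.2,"x":0,"y":0,"z":10,"turn":0},{"gripper":0.2,"x":0,"y":0,"z":14.5,"turn":0},{"gripper":0.2,"x":0,"y":0,"z":18,"turn":0},{"gripper":0.2,"x":0,"y":0,"z":18,"turn":0},{"gripper":1,"x":0,"y":0,"z":18,"turn":0},{"gripper":1,"x":0,"y":0,"z":18,"turn":0},{"gripper":1,"x":0,"y":0,"z":18,"turn":0},{"gripper":1,"x":0,"y":0,"z":18,"turn":0},{"gripper":1,"x":0,"y":0,"z":18,"turn":0},{"gripper":1,"x":0,"y":0,"z":18,"turn":0},{"gripper":1,"x":0,"y":0,"z":18,"turn":0}]' && python3 -m handwheel '[{"gripper":1,"x":0,"y":0,"z":-5,"turn":0},{"gripper":1,"x":0,"y":0,"z":-10,"turn":0},{"gripper":1,"x":0,"y":0,"z":-15,"turn":0},{"gripper":1,"x":0,"y":0,"z":-18,"turn":0},{"gripper":1,"x":0,"y":0,"z":-18,"turn":0},{"gripper":1,"x":0,"y":0,"z":-18,"turn":0},{"gripper":1,"x":0,"y":0,"z":-18,"turn":0}]'
python3 - <<'E'
from h import *
r=wor(-.055,.078);plan([(*r,.24,4.7)])
E
```

```text
t: 23.85
ee_pos: [0.4075, 0.2793, 0.0606]
eef_rot: [[0.501, 0.866, 0.004], [0.866, -0.501, 0.001], [0.003, 0.002, -1.0]]
wrist_force: [-1.2, -1.0, 8.0]
grip_width: 0.0498
grasp_force: 20.0
t: 24.55
ee_pos: [0.405, 0.2783, 0.2371]
eef_rot: [[0.501, 0.866, -0.003], [0.866, -0.501, -0.001], [-0.003, -0.002, -1.0]]
wrist_force: [-0.5, -0.0, -1.6]
grip_width: 0.0494
grasp_force: 20.0
x -10.97 y 19.69 z -0.29 turn -34.7 (dist 225)
--
```

```bash
python3 -m handwheel '[{"gripper":1,"x":-2.2,"y":3.9,"z":-0.2,"turn":-7},{"gripper":1,"x":-4.4,"y":7.8,"z":-0.2,"turn":-14},{"gripper":1,"x":-6.6,"y":11.8,"z":-0.2,"turn":-21},{"gripper":1,"x":-8.8,"y":15.7,"z":-0.2,"turn":-28},{"gripper":1,"x":-11,"y":19.6,"z":-0.2,"turn":-34.7},{"gripper":1,"x":-11,"y":19.6,"z":-0.2,"turn":-34.7},{"gripper":1,"x":-11,"y":19.6,"z":-0.2,"turn":-34.7},{"gripper":1,"x":-11,"y":19.6,"z":-0.2,"turn":-34.7},{"gripper":1,"x":-11,"y":19.6,"z":-0.2,"turn":-34.7},{"gripper":1,"x":-11,"y":19.6,"z":-0.2,"turn":-34.7},{"gripper":1,"x":-11,"y":19.6,"z":-0.2,"turn":-34.7},{"gripper":1,"x":-11,"y":19.6,"z":-0.2,"turn":-34.7}]'
python3 - <<'E'
from h import *
r=wor(-.055,.078);plan([(*r,.079,4.7)])
E
```

```text
t: 25.75
ee_pos: [0.5206, 0.086, 0.2409]
eef_rot: [[-0.082, 0.997, 0.0], [0.997, 0.082, 0.0], [-0.0, 0.0, -1.0]]
wrist_force: [-0.7, 0.1, -1.7]
grip_width: 0.0499
grasp_force: 20.0
x -0.12 y -0.01 z 16.19 turn 0.0 (dist 1)
--
```

```bash
python3 -m handwheel '[{"gripper":1,"x":-0.1,"y":0,"z":4,"turn":0},{"gripper":1,"x":-0.1,"y":0,"z":8,"turn":0},{"gripper":1,"x":-0.1,"y":0,"z":12,"turn":0},{"gripper":1,"x":-0.1,"y":0,"z":14.5,"turn":0},{"gripper":1,"x":-0.1,"y":0,"z":15.6,"turn":0},{"gripper":1,"x":-0.1,"y":0,"z":16.2,"turn":0},{"gripper":1,"x":-0.1,"y":0,"z":16.2,"turn":0},{"gripper":1,"x":-0.1,"y":0,"z":16.2,"turn":0}]' && python3 -m handwheel '[{"gripper":0.37,"x":0,"y":0,"z":0,"turn":0},{"gripper":0.37,"x":0,"y":0,"z":0,"turn":0},{"gripper":0.37,"x":0,"y":0,"z":0,"turn":0},{"gripper":0.37,"x":0,"y":0,"z":0,"turn":0},{"gripper":0.37,"x":0,"y":0,"z":-2,"turn":0},{"gripper":0.37,"x":0,"y":0,"z":-6,"turn":0},{"gripper":0.2,"x":0,"y":0,"z":-11,"turn":0},{"gripper":0.2,"x":0,"y":0,"z":-16,"turn":0},{"gripper":0.2,"x":0,"y":0,"z":-16,"turn":0},{"gripper":0.2,"x":0,"y":0,"z":-16,"turn":0}]'
python3 - <<'E'
from h import *
plan([(.5886,.3911,.26,94.7)])
E
```

```text
t: 26.55
ee_pos: [0.5221, 0.0844, 0.0801]
eef_rot: [[-0.081, 0.997, 0.003], [0.997, 0.081, -0.0], [-0.0, 0.003, -1.0]]
wrist_force: [-0.8, -0.0, -1.7]
grip_width: 0.0498
grasp_force: 20.0
t: 27.55
ee_pos: [0.5215, 0.0844, 0.2401]
eef_rot: [[-0.081, 0.997, 0.003], [0.997, 0.081, -0.0], [-0.0, 0.003, -1.0]]
wrist_force: [0.1, -0.5, -0.2]
grip_width: 0.0746
grasp_force: 0.0
x 30.02 y 9.18 z -1.99 turn 90.0 (dist 314)
--
```

```bash
python3 -m handwheel '[{"gripper":0.2,"x":4,"y":1.2,"z":-1,"turn":-8},{"gripper":0.2,"x":8,"y":2.5,"z":-2,"turn":-16},{"gripper":0.2,"x":12,"y":3.7,"z":-2,"turn":-24},{"gripper":0.2,"x":16,"y":4.9,"z":-2,"turn":-32},{"gripper":0.2,"x":20,"y":6.1,"z":-2,"turn":-40},{"gripper":0.2,"x":24,"y":7.3,"z":-2,"turn":-48},{"gripper":0.2,"x":28,"y":8.6,"z":-2,"turn":-56},{"gripper":0.2,"x":30,"y":9.2,"z":-2,"turn":-64},{"gripper":0.2,"x":30,"y":9.2,"z":-2,"turn":-72},{"gripper":0.2,"x":30,"y":9.2,"z":-2,"turn":-80},{"gripper":0.2,"x":30,"y":9.2,"z":-2,"turn":-88},{"gripper":0.2,"x":30,"y":9.2,"z":-2,"turn":-90}]' && python3 -m handwheel '[{"gripper":0.2,"x":0,"y":0,"z":0,"turn":0},{"gripper":0.2,"x":0,"y":0,"z":0,"turn":0},{"gripper":0.2,"x":0,"y":0,"z":0,"turn":0}]'
python3 - <<'E'
from h import *
im,d=look(); inside(d)
plan([(.5886,.3911,.057,94.7)])
E
```

```text
t: 28.75
ee_pos: [0.5873, 0.3906, 0.2553]
eef_rot: [[-0.996, -0.086, -0.005], [-0.086, 0.996, -0.002], [0.005, -0.002, -1.0]]
wrist_force: [0.3, 0.8, -0.7]
grip_width: 0.0742
grasp_force: 0.0
t: 29.05
ee_pos: [0.588, 0.3907, 0.2576]
eef_rot: [[-0.997, -0.08, -0.002], [-0.08, 0.997, -0.001], [0.002, -0.001, -1.0]]
wrist_force: [-0.4, -0.8, 0.7]
grip_width: 0.0743
grasp_force: 0.0
[130.8 219.4] 312 [0.5878 0.3892 0.064 ] 0.0635 10.5 [189. 149. 107.]
[490.2 281.2] 339 [ 0.4531 -0.4787  0.064 ] 0.0634 10.7 [226. 138. 160.]
[480.2 315.5] 341 [ 0.371  -0.4534  0.064 ] 0.0638 10.6 [ 70. 167. 157.]
[(array([-0.0554, -0.0736]), np.int32(340)), (array([-0.0544,  0.0202]), np.int32(334)), (array([-0.0549,  0.0772]), np.int32(344)), (array([-0.0909, -0.0213]), np.int32(338))]
x -0.06 y 0.03 z 20.10 turn -0.1 (dist 1)
--
```

```bash
python3 -m handwheel '[{"gripper":0.2,"x":0,"y":0,"z":5,"turn":0},{"gripper":0.2,"x":0,"y":0,"z":10,"turn":0},{"gripper":0.2,"x":0,"y":0,"z":15,"turn":0},{"gripper":0.2,"x":0,"y":0,"z":19.9,"turn":0},{"gripper":0.2,"x":0,"y":0,"z":19.9,"turn":0},{"gripper":1,"x":0,"y":0,"z":19.9,"turn":0},{"gripper":1,"x":0,"y":0,"z":19.9,"turn":0},{"gripper":1,"x":0,"y":0,"z":19.9,"turn":0},{"gripper":1,"x":0,"y":0,"z":19.9,"turn":0},{"gripper":1,"x":0,"y":0,"z":19.9,"turn":0},{"gripper":1,"x":0,"y":0,"z":19.9,"turn":0},{"gripper":1,"x":0,"y":0,"z":19.9,"turn":0}]' && python3 -m handwheel '[{"gripper":1,"x":0,"y":0,"z":-5,"turn":0},{"gripper":1,"x":0,"y":0,"z":-10,"turn":0},{"gripper":1,"x":0,"y":0,"z":-15,"turn":0},{"gripper":1,"x":0,"y":0,"z":-20,"turn":0},{"gripper":1,"x":0,"y":0,"z":-20,"turn":0},{"gripper":1,"x":0,"y":0,"z":-20,"turn":0},{"gripper":1,"x":0,"y":0,"z":-20,"turn":0}]'
python3 - <<'E'
from h import *
r=wor(-.110,.065);plan([(*r,.25,94.7)])
E
```

```text
t: 30.3
ee_pos: [0.59, 0.3919, 0.0632]
eef_rot: [[-0.997, -0.081, 0.005], [-0.081, 0.997, 0.003], [-0.005, 0.002, -1.0]]
wrist_force: [-0.3, -0.2, 7.3]
grip_width: 0.0495
grasp_force: 20.0
t: 31.0
ee_pos: [0.5874, 0.3905, 0.2582]
eef_rot: [[-0.997, -0.081, -0.003], [-0.081, 0.997, -0.001], [0.003, -0.001, -1.0]]
wrist_force: [0.4, -0.3, -1.9]
grip_width: 0.0496
grasp_force: 20.0
x 14.63 y -31.23 z 0.82 turn -0.0 (dist 345)
--
```

```bash
python3 -m handwheel '[{"gripper":1,"x":2,"y":-4.3,"z":0,"turn":0},{"gripper":1,"x":4,"y":-8.6,"z":0,"turn":0},{"gripper":1,"x":6,"y":-12.9,"z":0,"turn":0},{"gripper":1,"x":8,"y":-17.2,"z":0,"turn":0},{"gripper":1,"x":10,"y":-21.5,"z":0,"turn":0},{"gripper":1,"x":12,"y":-25.8,"z":0,"turn":0},{"gripper":1,"x":14,"y":-30,"z":0.5,"turn":0},{"gripper":1,"x":14.6,"y":-31.2,"z":0.8,"turn":0},{"gripper":1,"x":14.6,"y":-31.2,"z":0.8,"turn":0},{"gripper":1,"x":14.6,"y":-31.2,"z":0.8,"turn":0},{"gripper":1,"x":14.6,"y":-31.2,"z":0.8,"turn":0},{"gripper":1,"x":14.6,"y":-31.2,"z":0.8,"turn":0}]'
python3 - <<'E'
from h import *
r=wor(-.110,.065);plan([(*r,.082,94.7)])
E
```

```text
t: 32.2
ee_pos: [0.4685, 0.0693, 0.2515]
eef_rot: [[-0.997, -0.083, -0.0], [-0.083, 0.997, 0.0], [0.0, 0.0, -1.0]]
wrist_force: [-0.1, -0.5, -2.4]
grip_width: 0.0495
grasp_force: 20.0
x 0.18 y -0.18 z 16.95 turn 0.1 (dist 3)
--
```

```bash
python3 -m handwheel '[{"gripper":1,"x":0.1,"y":0,"z":4,"turn":0},{"gripper":1,"x":0.1,"y":0,"z":8,"turn":0},{"gripper":1,"x":0.1,"y":0,"z":12,"turn":0},{"gripper":1,"x":0.1,"y":0,"z":15,"turn":0},{"gripper":1,"x":0.1,"y":0,"z":16.3,"turn":0},{"gripper":1,"x":0.1,"y":0,"z":17,"turn":0},{"gripper":1,"x":0.1,"y":0,"z":17,"turn":0},{"gripper":1,"x":0.1,"y":0,"z":17,"turn":0}]' && python3 -m handwheel '[{"gripper":0.37,"x":0,"y":0,"z":0,"turn":0},{"gripper":0.37,"x":0,"y":0,"z":0,"turn":0},{"gripper":0.37,"x":0,"y":0,"z":0,"turn":0},{"gripper":0.37,"x":0,"y":0,"z":0,"turn":0},{"gripper":0.37,"x":0,"y":0,"z":-2,"turn":0},{"gripper":0.37,"x":0,"y":0,"z":-6,"turn":0},{"gripper":1,"x":0,"y":0,"z":-11,"turn":0},{"gripper":1,"x":0,"y":0,"z":-16,"turn":0},{"gripper":1,"x":0,"y":0,"z":-16,"turn":0},{"gripper":1,"x":0,"y":0,"z":-16,"turn":0}]'
python3 - <<'E'
from h import *
print(robot.read_state()["q"].round(0))
r=wor(-.23,0);plan([(*r,.24,94.7),(*r,.075,94.7)])
E
```

```text
t: 33.0
ee_pos: [0.4679, 0.0683, 0.0825]
eef_rot: [[-0.997, -0.082, 0.001], [-0.082, 0.997, -0.0], [-0.001, -0.0, -1.0]]
wrist_force: [0.3, -0.7, -1.9]
grip_width: 0.0494
grasp_force: 20.0
t: 34.0
ee_pos: [0.4677, 0.0679, 0.243]
eef_rot: [[-0.997, -0.081, 0.003], [-0.081, 0.997, -0.0], [-0.003, -0.001, -1.0]]
wrist_force: [-0.5, -0.6, -0.4]
grip_width: 0.0311
grasp_force: 0.0
[  -5.    7.   98.    0.   75. -100.]
x 12.08 y -6.57 z 0.30 turn -0.0 (dist 138)
x 12.08 y -6.57 z 16.80 turn -0.0 (dist 138)
--
```

```bash
python3 -m handwheel '[{"gripper":1,"x":4,"y":-2.2,"z":0,"turn":0},{"gripper":1,"x":7.5,"y":-4.4,"z":0,"turn":0},{"gripper":1,"x":10.5,"y":-6.6,"z":0,"turn":0},{"gripper":1,"x":10.5,"y":-6.6,"z":0,"turn":0},{"gripper":1,"x":10.5,"y":-6.6,"z":5,"turn":0},{"gripper":1,"x":10.5,"y":-6.6,"z":10,"turn":0},{"gripper":1,"x":10.5,"y":-6.6,"z":15,"turn":0},{"gripper":1,"x":10.5,"y":-6.6,"z":16.3,"turn":0},{"gripper":1,"x":10.5,"y":-6.6,"z":16.3,"turn":0},{"gripper":1,"x":10.5,"y":-6.6,"z":16.3,"turn":0},{"gripper":1,"x":10.5,"y":-6.6,"z":16.3,"turn":0}]'
python3 - <<'E'
from h import *
im,d=look();inside(d)
p=robot.read_state()["ee_pos"];print(loc(p),p[2]-.025)
cv2.imwrite("pics/a4.png",robot.capture("scene")[0][:,:,::-1])
E
```

```text
t: 35.1
ee_pos: [0.3687, -0.0064, 0.0795]
eef_rot: [[-0.997, -0.081, 0.002], [-0.081, 0.997, -0.0], [-0.002, -0.001, -1.0]]
wrist_force: [-1.0, -0.3, -0.9]
grip_width: 0.0003
grasp_force: 0.0
[490.2 281.1] 345 [ 0.4533 -0.4786  0.064 ] 0.0635 10.6 [224. 136. 157.]
[480.1 315.4] 346 [ 0.3712 -0.4533  0.064 ] 0.0637 10.6 [ 69. 164. 155.]
[(array([-0.0552, -0.0736]), np.int32(338)), (array([-0.0541,  0.0203]), np.int32(339)), (array([-0.0549,  0.0773]), np.int32(341)), (array([-0.0907, -0.0213]), np.int32(336)), (array([-0.1098,  0.0648]), np.int32(341))]
[-0.2137021  -0.00049775] 0.054709973975276334
```

View pics/a4.png

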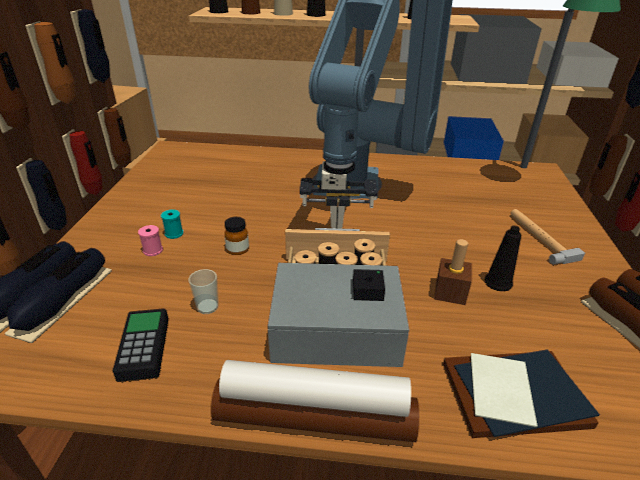

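All five spools stand upright in the drawer. The closed fingers are in front of the lip, around (340,225). Pushing now.

```bash
python3 -m handwheel '[{"gripper":1,"x":-2,"y":0,"z":0,"turn":0},{"gripper":1,"x":-3,"y":0,"z":0,"turn":0},{"gripper":1,"x":-3.5,"y":0,"z":0,"turn":0},{"gripper":1,"x":-4,"y":0,"z":0,"turn":0},{"gripper":1,"x":-4.6,"y":0,"z":0,"turn":0},{"gripper":1,"x":-5.4,"y":0,"z":0,"turn":0},{"gripper":1,"x":-6.4,"y":0,"z":0,"turn":0},{"gripper":1,"x":-7.4,"y":0,"z":0,"turn":0},{"gripper":1,"x":-8.4,"y":0,"z":0,"turn":0},{"gripper":1,"x":-9.4,"y":0,"z":0,"turn":0},{"gripper":1,"x":-10.4,"y":0,"z":0,"turn":0},{"gripper":1,"x":-11.4,"y":0,"z":0,"turn":0}]' && python3 -m handwheel '[{"gripper":1,"x":-0.8,"y":0,"z":0,"turn":0},{"gripper":1,"x":-1.6,"y":0,"z":0,"turn":0},{"gripper":1,"x":-2.4,"y":0,"z":0,"turn":0},{"gripper":1,"x":-3.2,"y":0,"z":0,"turn":0},{"gripper":1,"x":-4,"y":0,"z":0,"turn":0},{"gripper":1,"x":-4.6,"y":0,"z":0,"turn":0},{"gripper":1,"x":-4.6,"y":0,"z":0,"turn":0}]'
python3 - <<'E'
from h import *
p=robot.read_state()["ee_pos"];print(loc(p),p[2]-.025)
im,d=look();inside(d); W=cloud("top",d); L=loc(W); z=W[...,2]
m=(z>.085)&(z<.095)&(abs(L[...,1])<.12)&(abs(L[...,1])>.08)&(L[...,0]<0)&(L[...,0]>-.18)
print("panel x",np.percentile(L[m][:,0],[1,10,50,90,99]).round(4),m.sum())
E
```

```text
t: 36.4
ee_pos: [0.4821, 0.0031, 0.0786]
eef_rot: [[-0.997, -0.081, -0.0], [-0.081, 0.997, 0.0], [0.0, 0.0, -1.0]]
wrist_force: [-1.9, 0.3, -0.2]
grip_width: 0.0005
grasp_force: 1.0
t: 37.1
ee_pos: [0.5289, 0.0064, 0.079]
eef_rot: [[-0.997, -0.081, 0.002], [-0.081, 0.997, -0.0], [-0.002, -0.001, -1.0]]
wrist_force: [0.4, -0.1, -0.3]
grip_width: 0.0004
grasp_force: 0.0
[-0.05316322 -0.00073022] 0.05404969407293884
[490.3 281. ] 344 [ 0.4536 -0.4788  0.064 ] 0.0636 10.6 [229. 143. 165.]
[480.1 315.4] 348 [ 0.3713 -0.4533  0.064 ] 0.0636 10.7 [ 72. 171. 161.]
[]
panel x [-0.0297 -0.028  -0.0227 -0.0173 -0.0158] 50
```

```bash
python3 -m handwheel '[{"gripper":1,"x":-0.4,"y":0,"z":0,"turn":0},{"gripper":1,"x":-0.8,"y":0,"z":0,"turn":0},{"gripper":1,"x":-1.2,"y":0,"z":0,"turn":0},{"gripper":1,"x":-1.5,"y":0,"z":0,"turn":0},{"gripper":1,"x":-1.8,"y":0,"z":0,"turn":0},{"gripper":1,"x":-1.8,"y":0,"z":0,"turn":0}]' && python3 -m handwheel '[{"gripper":1,"x":-0.2,"y":0,"z":0,"turn":0},{"gripper":1,"x":-0.4,"y":0,"z":0,"turn":0},{"gripper":1,"x":-0.4,"y":0,"z":0,"turn":0}]'
python3 - <<'E'
from h import *
p=robot.read_state()["ee_pos"];print(loc(p),p[2]-.025)
im,d=robot.capture("top"); W=cloud("top",d); L=loc(W); z=W[...,2]
m=(z>.085)&(z<.095)&(abs(L[...,1])<.12)&(abs(L[...,1])>.08)&(L[...,0]<0)&(L[...,0]>-.18)
print("panel x",np.percentile(L[m][:,0],[1,10,50,90,99]).round(4),m.sum())
E
```

```text
t: 37.75
ee_pos: [0.5452, 0.0081, 0.0788]
eef_rot: [[-0.997, -0.081, -0.0], [-0.081, 0.997, 0.0], [0.0, 0.0, -1.0]]
wrist_force: [-2.1, -0.4, -0.0]
grip_width: 0.0003
grasp_force: 0.9
t: 38.05
ee_pos: [0.546, 0.0083, 0.0786]
eef_rot: [[-0.997, -0.082, -0.007], [-0.082, 0.997, -0.0], [0.007, 0.0, -1.0]]
wrist_force: [-11.6, -2.8, 7.6]
grip_width: 0.0006
grasp_force: 6.1
[-0.03596029 -0.00029079] 0.05355900606068604
panel x [-0.0138 -0.0133 -0.0069 -0.0018 -0.0009] 47
```

```bash
python3 -m handwheel '[{"gripper":1,"x":0,"y":0,"z":0,"turn":0},{"gripper":1,"x":2,"y":0,"z":0,"turn":0},{"gripper":1,"x":5,"y":0,"z":0,"turn":0},{"gripper":0.3,"x":5,"y":0,"z":-4,"turn":0},{"gripper":0.3,"x":5,"y":0,"z":-9,"turn":0},{"gripper":0.3,"x":5,"y":0,"z":-14,"turn":0},{"gripper":0.3,"x":5,"y":0,"z":-17,"turn":0},{"gripper":0.3,"x":5,"y":0,"z":-17,"turn":0},{"gripper":0.3,"x":5,"y":0,"z":-17,"turn":0},{"gripper":0.3,"x":5,"y":0,"z":-17,"turn":0}]'
python3 - <<'E'
from h import *
im,d=robot.capture("top"); W=cloud("top",d); L=loc(W); z=W[...,2]
m=(z>.085)&(z<.095)&(abs(L[...,1])<.12)&(abs(L[...,1])>.08)&(L[...,0]<0)&(L[...,0]>-.18)
print("panel x",np.percentile(L[m][:,0],[1,10,50,90,99]).round(4),m.sum())
m=((z>.14)&(z<.15)).astype(np.uint8); m[:, :150]=0;m[:,210:]=0
print("handle top",ray("top",*np.argwhere(m)[:,::-1].mean(0),.146),m.sum())
plan([(.5238,.2751,.24,94.7)])
# well: dark ring/bright button centroid
g=cv2.cvtColor(im,cv2.COLOR_RGB2GRAY)[172:202,244:274]; c=np.argwhere(g>150)[:,::-1]+[244,172]; print("button px",c.mean(0),len(c))
print(ray("top",*c.mean(0),.122),ray("top",*c.mean(0),.134))
cv2.imwrite("pics/a5.png",cv2.resize(im[160:215,225:355,::-1],None,fx=6,fy=6,interpolation=cv2.INTER_CUBIC))
s,_=robot.capture("scene"); cv2.imwrite("pics/s5.png",cv2.resize(s[220:320,340:480,::-1],None,fx=5,fy=5,interpolation=cv2.INTER_CUBIC))
E
```

```text
t: 39.1
ee_pos: [0.4986, 0.0046, 0.2472]
eef_rot: [[-0.997, -0.081, -0.002], [-0.081, 0.997, 0.001], [0.002, 0.001, -1.0]]
wrist_force: [0.3, 0.2, -0.9]
grip_width: 0.0518
grasp_force: 0.0
panel x [-0.0137 -0.0128 -0.0069 -0.0015 -0.0005] 63
handle top [0.52360026 0.27425372 0.146     ] 102
x -4.71 y 26.75 z 0.70 turn -0.0 (dist 272)
--
button px [257.48780488 180.07317073] 41
[0.67735287 0.0799646  0.122     ] [0.6748643  0.07855479 0.134     ]
```

View pics/a5.png

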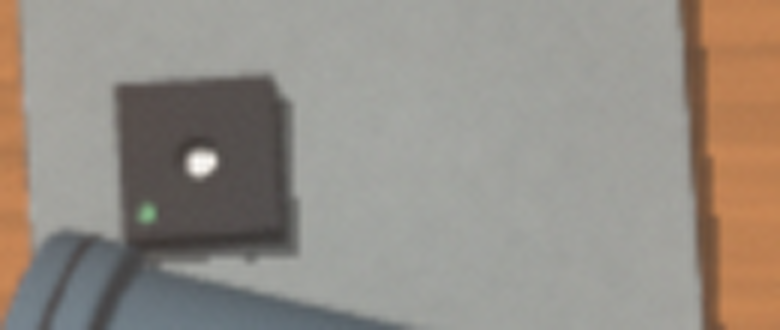

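View pics/s5.png

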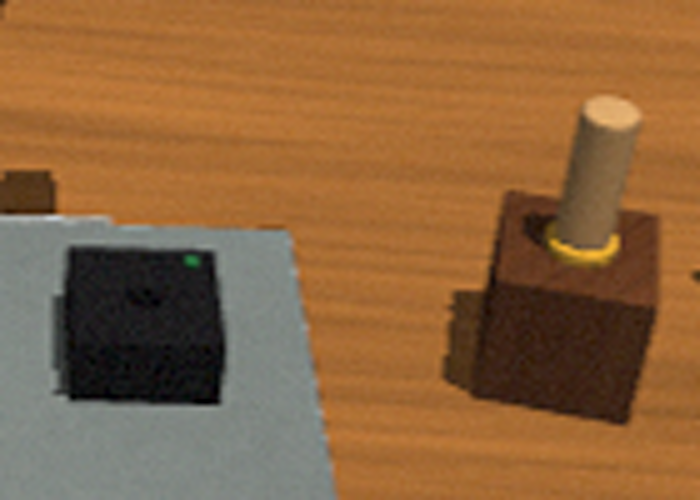

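The crops show the drawer flush with the unit. The well is at top pixel ~(257.7,186.1) and scene pixel ~(369.2,278.4). The bodkin's handle top is at scene crop (612,112).

```bash
python3 - <<'E'
from h import *
im,d=robot.capture("top"); sc,_=robot.capture("scene")
g=cv2.cvtColor(im,cv2.COLOR_RGB2GRAY).astype(float)
# button: bright inside a 12px window
w=g[180:194,251:265]; c=np.argwhere(w>130)[:,::-1]+[251,180]; print("button",c.mean(0),len(c),ray("top",*c.mean(0),.122))
print(w.astype(int))
print("top well",ray("top",257.7,186.1,.134),"scene well",ray("scene",369.2,278.4,.134))
gs=cv2.cvtColor(sc,cv2.COLOR_RGB2GRAY).astype(int);print(gs[272:285,360:380])
# housing top via scene corners / top corners
tc=np.array([(115,87),(273,77),(283,232),(128,241)],float); tc=(tc+.5)/6-.5+[225,160]
print("top corners",[ray("top",*p,.134)[:2].round(4) for p in tc],np.mean([ray("top",*p,.134) for p in tc],0))
sq=np.array([(70,248),(216,250),(222,348),(70,345)],float); sq=(sq+.5)/5-.5+[340,220]
print("scene corners",[ray("scene",*p,.134)[:2].round(4) for p in sq],np.mean([ray("scene",*p,.134) for p in sq],0))
print("handle scene",ray("scene",340+612/5-.4,220+112/5-.4,.146))
E
python3 -m handwheel '[{"gripper":0.3,"x":-1,"y":4.5,"z":0.5,"turn":0},{"gripper":0.3,"x":-2,"y":9,"z":0.5,"turn":0},{"gripper":0.3,"x":-2.6,"y":13.5,"z":0.5,"turn":0},{"gripper":0.3,"x":-3.4,"y":18,"z":0.5,"turn":0},{"gripper":0.3,"x":-4,"y":22.5,"z":0.5,"turn":0},{"gripper":0.3,"x":-4.7,"y":26.7,"z":0.5,"turn":0},{"gripper":0.3,"x":-4.7,"y":26.7,"z":0.5,"turn":0},{"gripper":0.3,"x":-4.7,"y":26.7,"z":0.5,"turn":0},{"gripper":0.3,"x":-4.7,"y":26.7,"z":0.5,"turn":0},{"gripper":0.3,"x":-4.7,"y":26.7,"z":0.5,"turn":0},{"gripper":0.3,"x":-4.7,"y":26.7,"z":0.5,"turn":0}]'
```

```text
button [258.04761905 186.80952381] 21 [0.6616497  0.07827039 0.122     ]
[[ 80  79  81  83  79  81  82  81  80  81  80  80  81  81]
 [ 82  82  80  81  82  80  79  79  82  78  81  81  81  81]
 [ 81  82  80  80  81  78  75  76  76  78  78  79  80  81]
 [ 83  81  83  79  73  66  63  63  65  74  80  79  81  81]
 [ 81  79  80  76  64  65  83  92  85  78  78  80  80  81]
 [ 79  81  77  72  69 109 166 177 168 146  88  81  82  81]
 [ 82  80  78  69  84 163 234 236 235 220 110  80  81  81]
 [ 82  82  79  73  90 170 236 239 235 211 105  80  80  80]
 [ 81  81  81  78  87 153 225 228 208 131  85  80  81  81]
 [ 83  81  81  80  80  96 135 145 109  85  82  80  81  82]
 [ 81  81  81  82  80  82  85  89  81  82  79  81  82  82]
 [ 82  81  81  79  81  81  82  81  81  82  80  80  80  80]
 [ 80  81  79  82  81  80  81  80  81  79  82  80  82  81]
 [ 83  81  82  81  81  83  80  80  80  81  81  80  81  80]]
top well [0.66096305 0.0777128  0.134     ] scene well [0.66010292 0.08079503 0.134     ]
[[22 29 21 27 17 29 29 31 21 33 34 29 35 29 24 25 34 71 94 74]
 [26 25 29 32 27 31 32 31 22 25 27 25 28 32 26 
[... 537 characters left out ...]
29 24 27 27 26 26 32 26 28 18 29 27 19 34 38]
 [29 28 23 33 26 21 30 27 29 32 24 18 35 29 29 25 26 28 33 27]
 [22 28 25 30 27 30 25 29 24 27 30 28 27 31 28 26 30 25 29 23]]
top corners [array([0.6881, 0.1102]), array([0.6931, 0.0503]), array([0.6336, 0.0451]), array([0.6291, 0.1036])] [0.66098044 0.07730604 0.134     ]
scene corners [array([0.6347, 0.0486]), array([0.6285, 0.1077]), array([0.6892, 0.1098]), array([0.6947, 0.0516])] [0.6617891  0.07943297 0.134     ]
handle scene [0.52537803 0.2777169  0.146     ]
t: 40.4
ee_pos: [0.5247, 0.273, 0.2439]
eef_rot: [[-0.997, -0.079, 0.0], [-0.079, 0.997, -0.0], [-0.0, -0.0, -1.0]]
wrist_force: [0.1, -0.0, 0.5]
grip_width: 0.0652
grasp_force: 0.0
```

```bash
python3 -m handwheel '[{"gripper":0.3,"x":0,"y":0.3,"z":4,"turn":0},{"gripper":0.3,"x":0,"y":0.3,"z":8,"turn":0},{"gripper":0.3,"x":0,"y":0.3,"z":11,"turn":0},{"gripper":0.3,"x":0,"y":0.3,"z":11.8,"turn":0},{"gripper":0.3,"x":0,"y":0.3,"z":11.8,"turn":0},{"gripper":0.3,"x":0,"y":0.3,"z":11.8,"turn":0},{"gripper":0.3,"x":0,"y":0.3,"z":11.8,"turn":0}]' 25
python3 - <<'E'
from h import *
plan([(.5245,.276,.126,94.7)])
E
python3 -m handwheel '[{"gripper":1,"x":0,"y":0,"z":0,"turn":0},{"gripper":1,"x":0,"y":0,"z":0,"turn":0},{"gripper":1,"x":0,"y":0,"z":0,"turn":0},{"gripper":1,"x":0,"y":0,"z":0,"turn":0},{"gripper":1,"x":0,"y":0,"z":0,"turn":0},{"gripper":1,"x":0,"y":0,"z":0,"turn":0},{"gripper":1,"x":0,"y":0,"z":0,"turn":0},{"gripper":1,"x":0,"y":0,"z":0,"turn":0},{"gripper":1,"x":0,"y":0,"z":0,"turn":0},{"gripper":1,"x":0,"y":0,"z":0,"turn":0}]' 25
```

```text
t: 41.1
ee_pos: [0.5256, 0.2776, 0.1279]
eef_rot: [[-0.997, -0.081, 0.004], [-0.081, 0.997, 0.001], [-0.004, 0.001, -1.0]]
wrist_force: [0.4, -0.6, 1.0]
grip_width: 0.0652
grasp_force: 0.0
x 0.13 y -0.15 z 0.19 turn -0.1 (dist 2)
--
t: 42.1
ee_pos: [0.5242, 0.2773, 0.1257]
eef_rot: [[-0.997, -0.081, -0.0], [-0.081, 0.997, -0.0], [0.0, 0.0, -1.0]]
wrist_force: [0.8, -0.1, 0.1]
grip_width: 0.0257
grasp_force: 25.0
```

```bash
python3 -m handwheel '[{"gripper":1,"x":0,"y":0,"z":-3,"turn":0},{"gripper":1,"x":0,"y":0,"z":-6,"turn":0},{"gripper":1,"x":0,"y":0,"z":-9,"turn":0},{"gripper":1,"x":0,"y":0,"z":-12,"turn":0},{"gripper":1,"x":0,"y":0,"z":-15,"turn":0},{"gripper":1,"x":0,"y":0,"z":-15,"turn":0},{"gripper":1,"x":0,"y":0,"z":-15,"turn":0},{"gripper":1,"x":0,"y":0,"z":-15,"turn":0}]'
python3 - <<'E'
from h import *
plan([(.6608,.079,.262,94.7)])
E
```

```text
t: 42.9
ee_pos: [0.5235, 0.2771, 0.2741]
eef_rot: [[-0.997, -0.081, -0.003], [-0.081, 0.997, -0.001], [0.003, -0.001, -1.0]]
wrist_force: [-0.4, 0.3, -1.6]
grip_width: 0.0255
grasp_force: 25.0
x -12.08 y -20.86 z 1.21 turn -0.0 (dist 241)
--
```

```bash
python3 -m handwheel '[{"gripper":1,"x":-2,"y":-3.5,"z":0,"turn":0},{"gripper":1,"x":-4,"y":-7,"z":0,"turn":0},{"gripper":1,"x":-6,"y":-10.5,"z":0,"turn":0},{"gripper":1,"x":-8,"y":-14,"z":0,"turn":0},{"gripper":1,"x":-10,"y":-17.5,"z":0,"turn":0},{"gripper":1,"x":-12.1,"y":-20.9,"z":0,"turn":0},{"gripper":1,"x":-12.1,"y":-20.9,"z":1,"turn":0},{"gripper":1,"x":-12.1,"y":-20.9,"z":1,"turn":0},{"gripper":1,"x":-12.1,"y":-20.9,"z":1,"turn":0},{"gripper":1,"x":-12.1,"y":-20.9,"z":1,"turn":0},{"gripper":1,"x":-12.1,"y":-20.9,"z":1,"turn":0},{"gripper":1,"x":-12.1,"y":-20.9,"z":1,"turn":0}]'
python3 - <<'E'
from h import *
plan([(.6608,.079,.252,94.7)])
s,d=robot.capture("scene"); cv2.imwrite("pics/s6.png",cv2.resize(s[190:310,310:450,::-1],None,fx=5,fy=5,interpolation=cv2.INTER_CUBIC))
E
```

```text
t: 44.1
ee_pos: [0.6616, 0.0798, 0.2664]
eef_rot: [[-0.997, -0.082, 0.001], [-0.082, 0.997, 0.0], [-0.001, -0.0, -1.0]]
wrist_force: [-0.4, -1.4, 1.1]
grip_width: 0.0256
grasp_force: 25.0
x 0.09 y -0.07 z 1.44 turn 0.0 (dist 1)
--
```

View pics/s6.png

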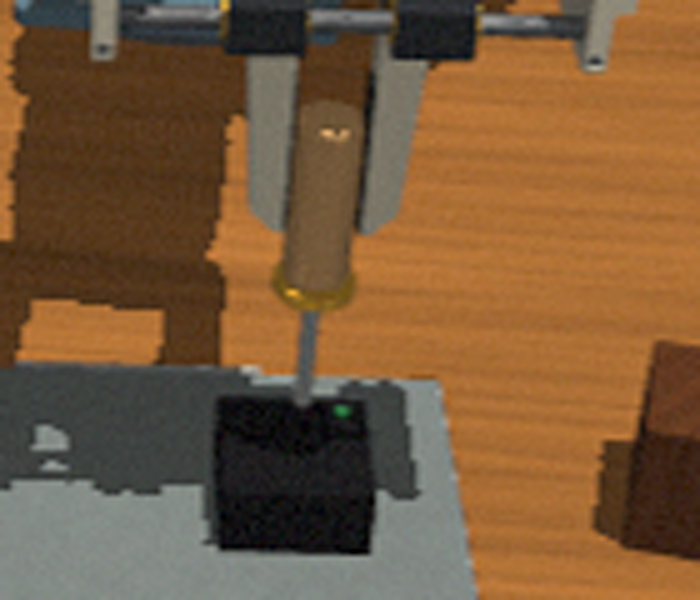

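The shank tip is at crop (302,403), about scene pixel (370.0,270.2), just above the housing.

```bash
python3 - <<'E'
from h import *
t=ray("scene",370,270.2,.1557);print(t, "well scene avg",(ray("scene",369.2,278.4,.134)+[.6618,.0794,.134])/2)
plan([(.6608,.079,.252,94.7)])
E
```

```text
[0.6612887  0.08072106 0.1557    ] well scene avg [0.66095146 0.08009751 0.134     ]
x 0.09 y -0.05 z 1.43 turn 0.0 (dist 1)
--
```

```bash
python3 -m handwheel '[{"gripper":1,"x":0.05,"y":-0.05,"z":0.8,"turn":0},{"gripper":1,"x":0.05,"y":-0.05,"z":1.6,"turn":0},{"gripper":1,"x":0.05,"y":-0.05,"z":2.1,"turn":0},{"gripper":1,"x":0.05,"y":-0.05,"z":2.6,"turn":0},{"gripper":1,"x":0.05,"y":-0.05,"z":3,"turn":0},{"gripper":1,"x":0.05,"y":-0.05,"z":3,"turn":0},{"gripper":1,"x":0.05,"y":-0.05,"z":3,"turn":0},{"gripper":1,"x":0.05,"y":-0.05,"z":3,"turn":0}]'
python3 -m handwheel '[{"gripper":1,"x":0,"y":0,"z":0.3,"turn":0},{"gripper":1,"x":0,"y":0,"z":0.6,"turn":0},{"gripper":1,"x":0,"y":0,"z":0.9,"turn":0},{"gripper":1,"x":0,"y":0,"z":0.9,"turn":0},{"gripper":1,"x":0,"y":0,"z":0.9,"turn":0},{"gripper":1,"x":0,"y":0,"z":0.9,"turn":0}]'
```

```text
t: 44.95
ee_pos: [0.6616, 0.0783, 0.2362]
eef_rot: [[-0.997, -0.081, 0.001], [-0.081, 0.997, -0.0], [-0.001, -0.0, -1.0]]
wrist_force: [1.0, -0.1, -0.9]
grip_width: 0.0254
grasp_force: 25.0
t: 45.55
ee_pos: [0.6617, 0.0783, 0.2276]
eef_rot: [[-0.997, -0.081, 0.002], [-0.081, 0.997, -0.0], [-0.002, -0.0, -1.0]]
wrist_force: [0.1, -0.0, 5.0]
grip_width: 0.0256
grasp_force: 25.0
```

```bash
python3 -m handwheel '[{"gripper":1,"x":0,"y":0,"z":0.1,"turn":0},{"gripper":1,"x":0,"y":0,"z":0.2,"turn":0},{"gripper":1,"x":0,"y":0,"z":0.2,"turn":0},{"gripper":1,"x":0,"y":0,"z":0.2,"turn":0}]'
python3 -m handwheel '[{"gripper":1,"x":0,"y":0,"z":-1,"turn":0},{"gripper":1,"x":0,"y":0,"z":-2,"turn":0},{"gripper":1,"x":0,"y":0,"z":-3,"turn":0},{"gripper":1,"x":0,"y":0,"z":-5,"turn":0},{"gripper":1,"x":0,"y":0,"z":-5,"turn":0},{"gripper":1,"x":0,"y":0,"z":-5,"turn":0},{"gripper":1,"x":0,"y":0,"z":-5,"turn":0}]'
python3 - <<'E'
from h import *
plan([(.5240,.2770,.275,94.7)])
E
```

```text
t: 45.95
ee_pos: [0.6619, 0.0783, 0.2273]
eef_rot: [[-0.997, -0.081, 0.003], [-0.081, 0.997, -0.0], [-0.003, -0.0, -1.0]]
wrist_force: [-2.4, 0.5, 13.1]
grip_width: 0.0256
grasp_force: 25.0
t: 46.65
ee_pos: [0.6609, 0.0783, 0.2735]
eef_rot: [[-0.997, -0.081, -0.002], [-0.081, 0.997, 0.0], [0.002, 0.0, -1.0]]
wrist_force: [0.0, -0.2, -1.4]
grip_width: 0.0253
grasp_force: 25.0
x 12.03 y 20.91 z -0.15 turn -0.0 (dist 241)
--
```

```bash
python3 -m handwheel '[{"gripper":1,"x":2,"y":3.5,"z":0,"turn":0},{"gripper":1,"x":4,"y":7,"z":0,"turn":0},{"gripper":1,"x":6,"y":10.5,"z":0,"turn":0},{"gripper":1,"x":8,"y":14,"z":0,"turn":0},{"gripper":1,"x":10,"y":17.5,"z":0,"turn":0},{"gripper":1,"x":12,"y":20.9,"z":0,"turn":0},{"gripper":1,"x":12,"y":20.9,"z":0,"turn":0},{"gripper":1,"x":12,"y":20.9,"z":0,"turn":0},{"gripper":1,"x":12,"y":20.9,"z":0,"turn":0},{"gripper":1,"x":12,"y":20.9,"z":0,"turn":0},{"gripper":1,"x":12,"y":20.9,"z":0,"turn":0},{"gripper":1,"x":12,"y":20.9,"z":0,"turn":0}]'
python3 - <<'E'
from h import *
plan([(.5242,.2768,.21,94.7),(.5242,.2768,.126,94.7)])
E
```

```text
t: 47.85
ee_pos: [0.5253, 0.2761, 0.2746]
eef_rot: [[-0.997, -0.08, -0.0], [-0.08, 0.997, -0.0], [0.0, -0.0, -1.0]]
wrist_force: [-0.1, 0.6, -1.2]
grip_width: 0.026
grasp_force: 25.0
x 0.10 y 0.08 z 6.46 turn -0.1 (dist 1)
x 0.10 y 0.08 z 14.86 turn -0.1 (dist 1)
--
```

```bash
python3 -m handwheel '[{"gripper":1,"x":0.1,"y":0.05,"z":3,"turn":0},{"gripper":1,"x":0.1,"y":0.05,"z":6,"turn":0},{"gripper":1,"x":0.1,"y":0.05,"z":8,"turn":0},{"gripper":1,"x":0.1,"y":0.05,"z":9.5,"turn":0},{"gripper":1,"x":0.1,"y":0.05,"z":11,"turn":0},{"gripper":1,"x":0.1,"y":0.05,"z":12.5,"turn":0},{"gripper":1,"x":0.1,"y":0.05,"z":13.8,"turn":0},{"gripper":1,"x":0.1,"y":0.05,"z":14.5,"turn":0},{"gripper":1,"x":0.1,"y":0.05,"z":14.8,"turn":0},{"gripper":1,"x":0.1,"y":0.05,"z":14.8,"turn":0},{"gripper":1,"x":0.1,"y":0.05,"z":14.8,"turn":0},{"gripper":1,"x":0.1,"y":0.05,"z":14.8,"turn":0}]'
```

```text
t: 49.05
ee_pos: [0.5242, 0.2774, 0.1275]
eef_rot: [[-0.997, -0.081, 0.001], [-0.081, 0.997, 0.0], [-0.001, 0.0, -1.0]]
wrist_force: [-0.3, -0.3, -1.0]
grip_width: 0.026
grasp_force: 25.0
```

```bash
python3 -m handwheel '[{"gripper":1,"x":0,"y":0,"z":0.1,"turn":0},{"gripper":1,"x":0,"y":0,"z":0.15,"turn":0},{"gripper":1,"x":0,"y":0,"z":0.15,"turn":0},{"gripper":1,"x":0,"y":0,"z":0.15,"turn":0}]'
python3 -m handwheel '[{"gripper":0.4,"x":0,"y":0,"z":0,"turn":0},{"gripper":0.4,"x":0,"y":0,"z":0,"turn":0},{"gripper":0.4,"x":0,"y":0,"z":0,"turn":0},{"gripper":0.4,"x":0,"y":0,"z":0,"turn":0},{"gripper":0.4,"x":0,"y":0,"z":0,"turn":0},{"gripper":0.4,"x":0,"y":0,"z":-3,"turn":0},{"gripper":0.4,"x":0,"y":0,"z":-7,"turn":0},{"gripper":0.4,"x":0,"y":0,"z":-12,"turn":0},{"gripper":0.4,"x":5,"y":-5,"z":-15,"turn":0},{"gripper":0.4,"x":10,"y":-10,"z":-15,"turn":0},{"gripper":0.4,"x":10,"y":-10,"z":-15,"turn":0},{"gripper":0.4,"x":10,"y":-10,"z":-15,"turn":0}]'
python3 - <<'E'
from h import *
im,d=look(); sc,_=robot.capture("scene"); cv2.imwrite("pics/s7.png",sc[:,:,::-1])
W=cloud("top",d); L=loc(W); z=W[...,2]
m=(z>.085)&(z<.095)&(abs(L[...,1])<.12)&(abs(L[...,1])>.08)&(L[...,0]<0)&(L[...,0]>-.18)
print("panel x",np.percentile(L[m][:,0],[1,10,50,90,99]).round(4),m.sum())
m=np.zeros(z.shape,bool);m[220:270,150:210]=1;m&=(z>.13)&(z<.17);print("handle",np.median(z[m]),m.sum(),W[m].mean(0))
E
```

```text
t: 49.45
ee_pos: [0.5239, 0.2774, 0.1257]
eef_rot: [[-0.997, -0.081, 0.001], [-0.081, 0.997, 0.0], [-0.001, 0.0, -1.0]]
wrist_force: [-0.3, -1.1, 1.9]
grip_width: 0.0257
grasp_force: 25.0
t: 50.65
ee_pos: [0.429, 0.1669, 0.2762]
eef_rot: [[-0.997, -0.079, -0.0], [-0.079, 0.997, -0.001], [0.0, -0.001, -1.0]]
wrist_force: [0.6, -0.8, 1.0]
grip_width: 0.0555
grasp_force: 0.0
[490.2 280.9] 345 [ 0.4537 -0.4787  0.064 ] 0.0635 10.8 [228. 141. 163.]
[480.3 315.5] 339 [ 0.3709 -0.4537  0.064 ] 0.0636 10.6 [ 72. 170. 161.]
panel x [-0.014  -0.0127 -0.0073 -0.0017 -0.0004] 193
handle 0.14465786979953732 119 [0.52304834 0.27432708 0.14390014]
```

View pics/s7.png

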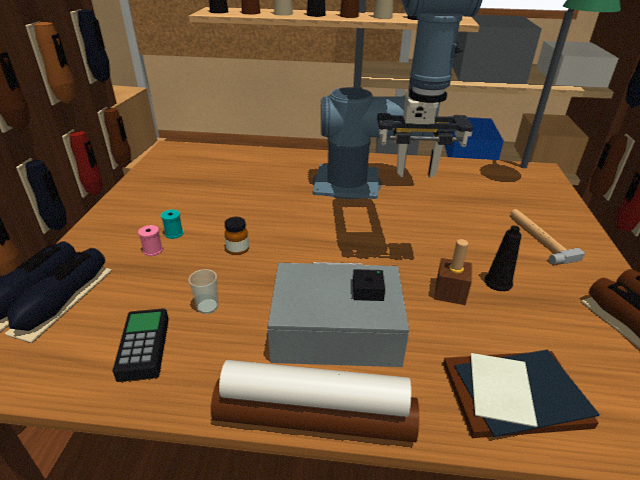

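The drawer is shut, the bodkin stands in its block at (455,280), and the cone, jar and glass are untouched. The arm is clear of everything, so I'm handing in.

```bash
python3 -c "
from plant import robot
print(robot.finish_job())"
```

```text
the job is handed in; nothing more can be done
None
```

I handed the job in at about 51 s of the 208 s allowed: all five spools are in the drawer, which is pushed home; the lock button was pressed to its stop with the bodkin's tip; the bodkin is back in its block; and the cone, jar and tea glass were not disturbed.

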